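# Empty the moulding machine's catch drawer into a tote and close up

### The job

Pull the catch drawer out to its stop and collect every moulded housing from it into the blue tote, low enough for the lid to go on. Then shut the drawer fully and put the lid on the tote so that it sits properly seated all round. Leave the spray can, the trimming tool and the orange block where they are.

Things in the scene. Friction and masses are not known exactly. Their poses are not given: they have to be found in the camera images.
- catch: Fixed bench-top catch cabinet, white sheet steel with a blue drawer front: 320 mm wide (y), 300 mm deep (x), roof 105 mm high; the roof is bare for 140 mm behind the front, then an inlet chute rises to 200 mm. Origin: foot of the front face, mid-width, on the bench; its x axis points into the cabinet, away from the robot.
- catch_drawer (a joint): Drawer travel in m along the cabinet's -x: 0 = fully shut, 0.20 = at its stop; drag about 3 N; starts 20 to 40 mm open. Inside 190 mm (x) by 280 mm (y), floor 40 mm above the bench, side and back walls 35 mm high, front panel 12 mm thick, its top edge 95 mm above the bench. At the stop the whole inside is clear of the roof.
- drawer_handle (a point): Middle of the drawer's round steel bar handle: bar 11 mm thick, 120 mm long, along the cabinet's y, 72 mm above the bench, its axis 35 mm in front of the drawer front. Moves with the drawer.
- tote: Open blue plastic tote, loose, 0.9 kg: 250 mm (its x) by 200 mm (its y) by 70 mm high, walls and floor 5 mm. Origin: centre of the underside. It stands to the left or right of the cabinet, the lid on the other side.
- lid: Loose blue lid of the tote, 0.3 kg: plate 258 (its x) by 208 by 6 mm on a locating step 232 by 182 by 8 mm (lower half 224 by 174) that drops inside the tote's walls. Origin: centre of the underside of the step. On top, along its x, an orange grip bar 100 mm long, 18 mm thick, from 14 to 48 mm above the origin. Seated, the origin is 62 mm above the tote's underside; either way round.
- housing1: Grey moulded housing, 70 mm (its x) by 48 mm (its y) by 32 mm (its z), 70 g, all alike. Origin: its very centre. Three to five of the five are present, lying in the catch drawer; the others are absent (no pose).
- housing2: Grey moulded housing, 70 mm (its x) by 48 mm (its y) by 32 mm (its z), 70 g, all alike. Origin: its very centre. Three to five of the five are present, lying in the catch drawer; the others are absent (no pose).
- housing3: Grey moulded housing, 70 mm (its x) by 48 mm (its y) by 32 mm (its z), 70 g, all alike. Origin: its very centre. Three to five of the five are present, lying in the catch drawer; the others are absent (no pose).
- housing4: Grey moulded housing, 70 mm (its x) by 48 mm (its y) by 32 mm (its z), 70 g, all alike. Origin: its very centre. Three to five of the five are present, lying in the catch drawer; the others are absent (no pose).
- housing5: Grey moulded housing, 70 mm (its x) by 48 mm (its y) by 32 mm (its z), 70 g, all alike. Origin: its very centre. Three to five of the five are present, lying in the catch drawer; the others are absent (no pose).
- spray_can: Bystander: upright spray can with a yellow label, 54 mm across, 160 mm high; origin at its foot.
- trimmer: Bystander: red-handled trimming tool like a screwdriver, 160 mm long, lying on the bench close to the robot; origin at its underside.
- sample_block: Bystander: orange moulded block 90 by 60 by 40 mm on the bench; origin at the centre of its underside.
Not all that is in view belongs to the job. What is shaped like the housing4 but purple is not meant.

How it is judged:
On the way, in this order (a step that is already met when the one before it is completed fails the run):
1. the catch drawer has been pulled out to its stop (value of joint catch_drawer above 0.192 m), for 0.2 s.
2. every housing that is present lies in the tote (x of housing1 in the frame of tote between -0.12 and 0.12 m and y of housing1 in the frame of tote between -0.095 and 0.095 m and z of housing1 in the frame of tote between 0.01 and 0.062 m and x of housing2 in the frame of tote between -0.12 and 0.12 m and y of housing2 in the frame of tote between -0.095 and 0.095 m and z of housing2 in the frame of tote between 0.01 and 0.062 m and x of housing3 in the frame of tote between -0.12 and 0.12 m and y of housing3 in the frame of tote between -0.095 and 0.095 m and z of housing3 in the frame of tote between 0.01 and 0.062 m and x of housing4 in the frame of tote between -0.12 and 0.12 m and y of housing4 in the frame of tote between -0.095 and 0.095 m and z of housing4 in the frame of tote between 0.01 and 0.062 m and x of housing5 in the frame of tote between -0.12 and 0.12 m and y of housing5 in the frame of tote between -0.095 and 0.095 m and z of housing5 in the frame of tote between 0.01 and 0.062 m), for 0.3 s.
At the end, for the whole second after the job is handed in: Every housing present is inside the tote (its centre within the walls and below the rim), the catch drawer is shut to within 6 mm, and the lid lies at rest on the tote with its step inside the walls: within 8 mm of centred, 4 mm of its seated height and 0.06 rad of level (all of step 2 and value of joint catch_drawer below 0.006 m and x of lid in the frame of tote between -0.008 and 0.008 m and y of lid in the frame of tote between -0.008 and 0.008 m and z of lid in the frame of tote between 0.056 and 0.066 m and angle between lid's own z axis and vertical below 0.06 rad and linear speed of lid below 0.02 m/s); the robot touches nothing.
It fails at once if the spray can is moved by more than 40 mm (distance of spray_can from where it was at the start of the episode above 0.04 m).
It fails at once if the trimming tool is moved by more than 40 mm (distance of trimmer from where it was at the start of the episode above 0.04 m).
It fails at once if the orange sample block is moved by more than 40 mm (distance of sample_block from where it was at the start of the episode above 0.04 m).
Of housing1, housing2, housing3, housing4, housing5 only 3 to 5 are there at a start; the rules pass over those that are not, and their reading is None.
At some moment in a run one of housing1, housing2, housing3, housing4, housing5 may be knocked a few centimetres aside while the robot is not near it.
Once in a run the grip may slacken for a moment while it holds something.
It also fails if it takes over 208 s, if anything falls off the work surface, if the arm or the gripper's body presses on something with over 40 N, if the wrist force passes 120 N, or if a joint passes its speed limit or range.

### The arm

A 7-joint arm with a two-finger parallel gripper is mounted at the origin on the work surface. World frame = base frame: x ahead of the robot, y to its left, z up, the work surface at z = 0. Lengths are in m, angles in rad, forces in N, time in s.
With the tool pointing down it reaches from about 0.425 to 0.875 m from the base axis. Payload 8.4 kg.
Tool frame: the origin (TCP) lies on the centre line of the jaws, within the pads' length; the fingertips stand 22 mm ahead of it and the grasp point (between the pads) lies 3 mm ahead of it; z points along the fingers, y is the line along which they close (so a half turn about z gives the same grasp; the last joint's range is limited). The gripper opens to 87 mm and grips with 3 to 60 N. Pads are 19 mm wide; open, the fingers measure 117 mm over their backs; the gripper's body (75 mm by 190 mm) begins 51 mm behind the grasp point.
Start: joints at [-1.213, 0.333, 0.04, 1.465, -0.013, 1.343, -0.059], TCP at [0.287, 0.583, 0.245] pointing down, gripper open.
Joint ranges: [-2.58, 2.58], [-0.38, 2.09], [-1.3, 1.39], [0.25, 2.4], [-1.5, 4.64], [0.08, 2.09], [-2.65, 2.65]. Speed limits (rad/s): [2.22, 2.22, 2.79, 2.79, 3.14, 3.14, 3.14].

### API

Orientations are given as [roll, pitch, yaw] about the fixed x, y, z axes, in that order (R = Rz(yaw) Ry(pitch) Rx(roll)).
In Python, from workcell import robot gives the robot as it stands. The module is installed in compiled form; this text tells all that it offers.
- The arm moves only by the tool jog_arm, never from a script. Its argument "commands" is a list of rows, each a list of 4 numbers: the shift along the tool's x, y, z each as a share of 0.15 m, from -1 to 1, then the turn about the tool's z as a share of 180 degrees, from -1 to 1. In form: [[dx, dy, dz, roll], ...]. A call has 1 to 20 rows; each row is the pose to reach, as a shift and turn from the pose commanded when the call began, along the tool's axes at that moment, turning the shorter way round; what a row does not reach only later rows make up. A row lasts 1/12 s, in which the tool goes at most 41.7 mm and 7.16 degrees, less where a joint would pass 70% of its speed; a pose out of reach is approached as far as the arm can. A call with a number of a shift or a turn outside -1 to 1 is refused whole. A call with a gripper value outside its range is refused whole. "fingers" is the closure, from -1 (fully open) to 1 (shut), set as the call begins (left out, the last holds). The fingers move at their own pace and stop on an object; "squeeze" is the grip in N (left out, the last holds). Time passes only in rows, so rows that repeat a pose let the fingers close. It gives the time, the measured TCP pose, the force, the opening and the grip force at its end, in the units of the state.
- robot.sense(): the state, without advancing time (a new reading comes with each control period).
- robot.get_image(name): name is "side" or "top" or "wrist"; returns a dict with "pixels" (420x560x3 uint8, blue, green, red), "fx", "fy", "cx", "cy" (pixels), "D" ([k1, k2, p1, p2, k3] as OpenCV has them; the pictures are not rectified), "rvec" (rotation vector, rad) and "tvec" (3), from world to camera coordinates, as OpenCV has them; the wrist camera has in their place "hand_eye" (4x4, takes a point from camera to tool coordinates, whose origin is the TCP and whose axes are the flange's). Camera axes: x right, y down, z forward; pixel columns grow to the right and rows downward; lengths in m; the calibration is good to about 2 mm. A picture is of the moment at which its call begins: read the wrist's pose just before it. There is no depth.
- robot.job_done(): hands the job in; it is judged then, once.
The state is a dict: "time": time; "joint_positions": joint angles; "qvel": joint speeds; "tau": joint torques, N m; "position": TCP position; "orientation": TCP orientation; "wrist_force": force on the tool from outside, world axes, zero at the start; "wrist_torque": the same for the moment, N m; "grip_width": opening from 0.0 (shut) to 1.0 (fully open); "grip_force": force on a finger pad.
Only numpy, scipy, OpenCV 4.12 (cv2) and the standard library are available. Lean on these libraries where they do the work, as an engineer would, in place of code of your own. Each camera call takes 0.05 s, during which the arm holds its last target. There are 200 camera calls.

## Working session

There is one attempt and no reset: what is moved stays moved. The work goes in short steps, Python scripts to look and compute and a tool call to move; the robot and the scene stay as the last step left them, time stands still between calls to the robot, and variables do not carry over. Pictures are saved under pics/ and viewed, at most 14 in all, crops included, and the job is handed in when it is done.

Besides the shell and the picture viewer there is one more tool, called after "Request:" by a JSON object that holds its "name" and its "arguments". jog_arm: Moves the arm, as the interface text tells. Its arguments: {"type":"object","properties":{"commands":{"type":"array"},"fingers":{"type":"number"},"squeeze":{"type":"number"}},"required":["commands"]}

```bash
mkdir -p pics; cat > h.py <<'E'
import numpy as np, cv2
from workcell import robot
from scipy.spatial.transform import Rotation as R
def grab(n,save=None):
    s=robot.sense(); im=robot.get_image(n)
    K=np.array([[im['fx'],0,im['cx']],[0,im['fy'],im['cy']],[0,0,1.]])
    if 'hand_eye' in im:
        T=np.eye(4); T[:3,:3]=R.from_euler('xyz',s['orientation']).as_matrix(); T[:3,3]=s['position']
        C=T@np.array(im['hand_eye'])
    else:
        C=np.eye(4); r=cv2.Rodrigues(np.array(im['rvec'],float))[0]
        C[:3,:3]=r.T; C[:3,3]=-r.T@np.array(im['tvec'],float).ravel()
    px=np.array(im['pixels'])
    if save: cv2.imwrite('pics/'+save,px)
    return dict(px=px,K=K,D=np.array(im['D'],float),C=C)
def cast(v,uv,z):
    uv=np.array(uv,float).reshape(-1,1,2)
    n=cv2.undistortPoints(uv,v['K'],v['D']).reshape(-1,2)
    d=np.c_[n,np.ones(len(n))]@v['C'][:3,:3].T; o=v['C'][:3,3]
    return o+d*((z-o[2])/d[:,2])[:,None]
def proj(v,P):
    Ci=np.linalg.inv(v['C']); return cv2.projectPoints(np.array(P,float).reshape(-1,3),cv2.Rodrigues(Ci[:3,:3])[0],Ci[:3,3],v['K'],v['D'])[0].reshape(-1,2)
def st():
    s=robot.sense(); print({k:np.round(s[k],4).tolist() for k in('time','position','orientation','joint_positions','wrist_force','grip_width','grip_force')})
E
python3 - <<'E'
from h import *
st()
a=grab('top','top0.png');b=grab('side','side0.png')
print(a['C'][:3,3],b['C'][:3,3])
E
```

```text
{'time': 0.0, 'position': [0.2865, 0.583, 0.2437], 'orientation': [-3.14, 0.0001, 2.6849], 'joint_positions': [-1.2133, 0.3339, 0.0399, 1.4663, -0.0134, 1.3433, -0.0585], 'wrist_force': [0.5193, 0.2664, 0.9885], 'grip_width': 1.0008, 'grip_force': 0.0}
[ 0.42163504 -0.01316248  1.13631878] [0.37794376 0.75760111 0.62172317]
```

View pics/top0.png

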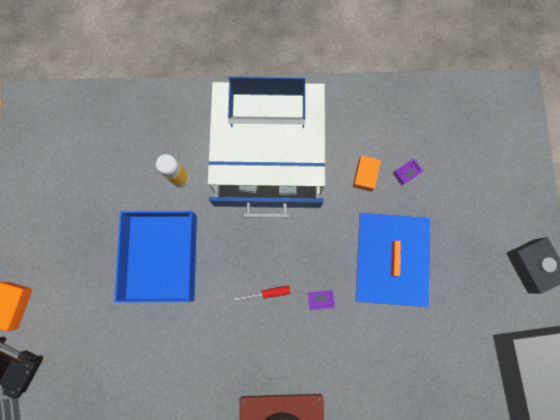

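View pics/side0.png

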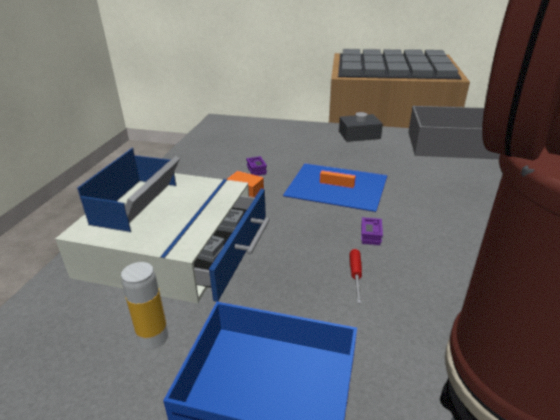

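Top view: cabinet around (268,140), drawer handle bar at (266,215), tote at (157,256), lid at (394,259) with its orange grip bar at (397,258), spray can at (172,170), trimmer at (265,293), orange block at (367,173). The purple decoys are at (408,172) and (321,300). The side view shows grey housings inside the drawer opening.

```bash
cat > m.py <<'E'
from h import *
def big(mask,x0,y0,x1,y1):
    m=np.zeros_like(mask); m[y0:y1,x0:x1]=mask[y0:y1,x0:x1]
    c=max(cv2.findContours(m,cv2.RETR_EXTERNAL,cv2.CHAIN_APPROX_NONE)[0],key=cv2.contourArea); return c
def rect(v,c,z):
    P=cast(v,c.reshape(-1,2),z)[:,:2].astype(np.float32)
    r=cv2.minAreaRect(P); return np.round(r[0],4),np.round(r[1],4),round(r[2],2)
E
python3 - <<'E'
from m import *
v=grab('top'); hsv=cv2.cvtColor(v['px'],cv2.COLOR_BGR2HSV)
blue=cv2.inRange(hsv,(100,150,60),(125,255,255)); org=cv2.inRange(hsv,(5,180,120),(20,255,255))
print('tote rim',rect(v,big(blue,100,195,205,315),.07))
print('lid',rect(v,big(blue,345,200,445,315),.014)); print('bar',rect(v,big(org,380,230,410,290),.048))
print('block',rect(v,big(org,345,150,385,195),.04))
g=cv2.inRange(hsv,(0,0,120),(180,70,255))
print('handle',rect(v,big(g,236,209,300,222),.077), cast(v,[[246,215],[288,215]],.077))
print('front',cast(v,[[210,202],[323,204]],.095)); print('trim',cast(v,[[236,299],[289,291]],0.01));print('cabroof', cast(v,[[210,198],[325,198],[211,83],[325,84]],.105))
print('can',cast(v,[[168,165]],.16),cast(v,[[180,183]],.0));print('purple',cast(v,[[321,300],[408,172]],.03))
big_=cv2.resize(v['px'][180:230,200:335],None,fx=5,fy=5,interpolation=cv2.INTER_CUBIC); cv2.imwrite('pics/c1.png',big_)
E
```

```text
tote rim (array([0.5036, 0.3341]), array([0.2147, 0.2469]), 88.46)
lid (array([ 0.479 , -0.3339]), array([0.2065, 0.2563]), 84.08)
bar (array([ 0.4704, -0.3316]), array([0.0103, 0.0738]), 82.25)
block (array([ 0.7327, -0.2673]), array([0.0585, 0.0887]), 74.19)
handle (array([0.6061, 0.0252]), array([0.1754, 0.0338]), 88.42) [[ 0.60767599  0.08476734  0.077     ]
 [ 0.60446156 -0.03183292  0.077     ]]
front [[ 0.64342913  0.18133669  0.095     ]
 [ 0.62933237 -0.1284576   0.095     ]]
trim [[ 0.37696162  0.12253691  0.01      ]
 [ 0.39512119 -0.02933704  0.01      ]]
cabroof [[ 0.65241094  0.17949136  0.105     ]
 [ 0.64384287 -0.13353166  0.105     ]
 [ 0.98836426  0.17732495  0.105     ]
 [ 0.97683359 -0.14840998  0.105     ]]
can [[0.73119544 0.27893219 0.16      ]] [[0.72464176 0.28958949 0.        ]]
purple [[ 0.3682151  -0.11802173  0.03      ]
 [ 0.73181904 -0.39136009  0.03      ]]
```

View pics/c1.png

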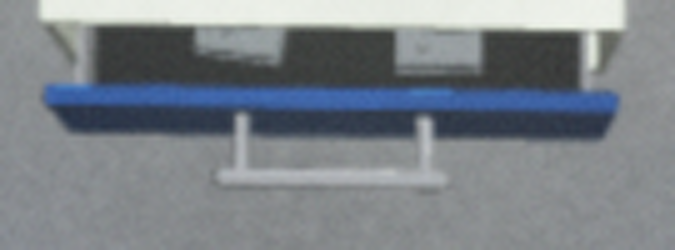

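Handle bar centre is about (0.604, 0.027, 0.072) and the cabinet yaw about -0.027. Tote centre is about (0.50, 0.334) and lid about (0.479, -0.334). These agree with the given sizes. The front edge of the bar is about 0.60 and it's 35 mm ahead of the drawer front, which also fits. Starting with the drawer.

```bash
cat > go.py <<'E'
import sys; from h import *
# go.py x y z yaw : remaining shift in tool axes as shares
def go(x,y,z,yaw=None):
    s=robot.sense(); M=R.from_euler('xyz',s['orientation']).as_matrix()
    d=M.T@(np.array([x,y,z])-s['position'])/.15
    t=0 if yaw is None else ((-(yaw-s['orientation'][2])+np.pi)%(2*np.pi)-np.pi)/np.pi
    print('shares',np.round(d,3),'roll',round(t,4))
if __name__=='__main__':
    st(); go(*map(float,sys.argv[1:]))
E
python3 - <<'E'
from h import *
v=grab('top')
print(cast(v,[[243.4,215.4],[289.4,216],[266.4,215.7]],.0775))
E
```

```text
[[ 0.60666041  0.09194521  0.0775    ]
 [ 0.60145239 -0.03562585  0.0775    ]
 [ 0.60405673  0.02816823  0.0775    ]]
```

Request:
{"name": "jog_arm", "arguments": {"commands": [[-1,-0.68,0,0.363],[-1,-0.68,0,0.363],[-1,-0.68,0,0.363],[-1,-0.68,0,0.363],[-1,-0.68,0,0.363],[-1,-0.68,0,0.363],[-1,-0.68,0,0.363],[-1,-0.68,0,0.363],[-1,-0.68,0,0.363],[-1,-0.68,0,0.363],[-1,-0.68,0,0.363],[-1,-0.68,0,0.363]], "fingers": 0.4, "squeeze": 30}}

```text
time: 1.2
position: [0.3762, 0.4257, 0.2445]
orientation: [-3.141, 0.0, 1.549]
wrist_force: [0.7, 0.9, -0.7]
grip_width: 0.305
grip_force: 0.0
```

Request:
{"name": "jog_arm", "arguments": {"commands": [[-1,0.6,0,0],[-1,0.6,0,0],[-1,0.6,0,0],[-1,0.6,0,0],[-1,0.6,0,0]]}}

```text
time: 1.62
position: [0.4661, 0.2659, 0.245]
orientation: [3.14, 0.002, 1.539]
wrist_force: [0.1, -0.5, 0.7]
grip_width: 0.299
grip_force: 0.0
```

Request:
{"name": "jog_arm", "arguments": {"commands": [[-1,0.6,0,0],[-1,0.6,0,0],[-1,0.6,0,0],[-1,0.6,0,0],[-1,0.6,0,0],[-1,0.6,0,0]]}}

```text
time: 2.12
position: [0.5497, 0.1167, 0.2447]
orientation: [3.141, 0.001, 1.541]
wrist_force: [-0.3, 0.5, 0.4]
grip_width: 0.3
grip_force: 0.0
```

```bash
python3 go.py 0.604 0.027 0.2 1.543
```

```text
{'time': 2.1167, 'position': [0.5497, 0.1167, 0.2447], 'orientation': [3.1409, 0.0013, 1.5405], 'joint_positions': [-0.7371, 0.158, 0.5044, 1.7053, -0.0775, 1.2981, -0.2474], 'wrist_force': [-0.2963, 0.4875, 0.44], 'grip_width': 0.3001, 'grip_force': 0.0}
shares [-0.587  0.379  0.299] roll -0.0008
```

Request:
{"name": "jog_arm", "arguments": {"commands": [[-0.6,0.37,0.3,0],[-0.6,0.37,0.3,0],[-0.6,0.37,0.3,0],[-0.6,0.37,0.3,0],[-0.6,0.37,0.3,0],[-0.6,0.37,0.3,0]]}}

```text
time: 2.62
position: [0.6012, 0.0312, 0.1994]
orientation: [-3.141, -0.001, 1.547]
wrist_force: [0.7, 0.6, -0.2]
grip_width: 0.298
grip_force: 0.0
```

```bash
python3 - <<'E'
from h import *
from go import go
go(.604,.028,.075,1.543)
v=grab('wrist','w1.png')
print(proj(v,[[.604,.028,.072],[.6067,.088,.072],[.602,-.032,.072]]))
E
```

```text
shares [-0.021  0.02   0.829] roll 0.0013
[[278.04035248 213.27933169]
 [279.94002234 138.53031758]
 [277.14993845 279.11313515]]
```

View pics/w1.png

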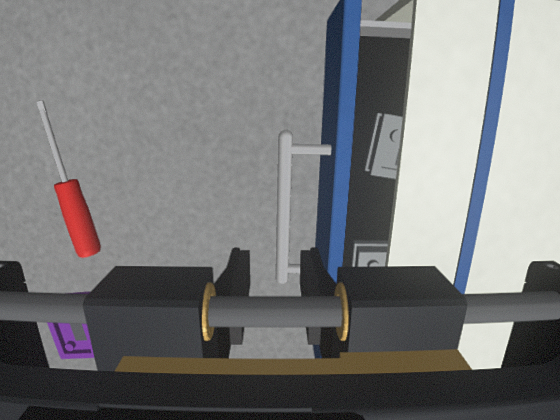

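The wrist view shows the bar at u≈285 (v 135–283), about 6 px (5 mm) further in x than predicted, so I'll aim for x=0.607.

Request:
{"name": "jog_arm", "arguments": {"commands": [[-0.02,0.04,0.2,0],[-0.02,0.04,0.4,0],[-0.02,0.04,0.6,0],[-0.02,0.04,0.83,0],[-0.02,0.04,0.83,0],[-0.02,0.04,0.83,0]]}}

```text
time: 3.17
position: [0.6062, 0.0279, 0.0746]
orientation: [-3.139, 0.0, 1.547]
wrist_force: [-0.3, 0.2, 1.2]
grip_width: 0.297
grip_force: 0.0
```

Request:
{"name": "jog_arm", "arguments": {"commands": [[0,0,0,0],[0,0,0,0],[0,0,0,0],[0,0,0,0],[0,0,0,0],[0,0,0,0]], "fingers": 1, "squeeze": 30}}

```text
time: 3.67
position: [0.6084, 0.0267, 0.0771]
orientation: [3.139, -0.001, 1.544]
wrist_force: [-2.4, 1.1, 8.2]
grip_width: 0.115
grip_force: 30.0
```

Request:
{"name": "jog_arm", "arguments": {"commands": [[0,-0.12,0,0],[0,-0.25,0,0],[0,-0.38,0,0],[0,-0.5,0,0],[0,-0.62,0,0],[0,-0.75,0,0],[0,-0.88,0,0],[0,-1,0,0],[0,-1,0,0]]}}

```text
time: 4.42
position: [0.4562, 0.0326, 0.0768]
orientation: [3.14, -0.005, 1.546]
wrist_force: [-3.2, 6.3, 4.7]
grip_width: 0.116
grip_force: 29.9
```

Request:
{"name": "jog_arm", "arguments": {"commands": [[0,-0.04,0,0],[0,-0.08,0,0],[0,-0.1,0,0],[0,-0.1,0,0]]}}

```text
time: 4.75
position: [0.4435, 0.0331, 0.0768]
orientation: [3.138, -0.004, 1.546]
wrist_force: [-0.9, 8.3, 6.8]
grip_width: 0.118
grip_force: 29.9
```

Request:
{"name": "jog_arm", "arguments": {"commands": [[0,-0.04,0,0],[0,-0.08,0,0],[0,-0.08,0,0],[0,-0.08,0,0]]}}

```text
time: 5.08
position: [0.44, 0.0326, 0.0783]
orientation: [3.12, -0.004, 1.545]
wrist_force: [38.2, 4.1, -29.7]
grip_width: 0.116
grip_force: 30.0
```

```bash
python3 - <<'E'
from h import *
st()
v=grab('top','t2.png')
E
```

```text
{'time': 5.0833, 'position': [0.44, 0.0326, 0.0783], 'orientation': [3.1202, -0.0036, 1.5448], 'joint_positions': [-0.6979, 0.0522, 0.5414, 2.1803, -0.034, 0.8951, -0.1624], 'wrist_force': [38.1819, 4.085, -29.7117], 'grip_width': 0.1161, 'grip_force': 30.0098}
```

View pics/t2.png

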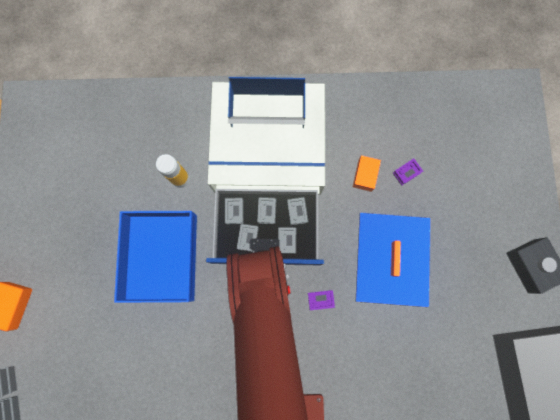

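The drawer is at its stop (38 N on the wrist). All five housings are visible at about (234,210), (267,210), (298,210), (248,238) and (288,239). Easing off, releasing and lifting.

Request:
{"name": "jog_arm", "arguments": {"commands": [[0,0.055,0,0],[0,0.055,0,0],[0,0.055,0,0]]}}

```text
time: 5.38
position: [0.4426, 0.0325, 0.078]
orientation: [3.134, -0.004, 1.544]
wrist_force: [2.3, 5.8, 13.9]
grip_width: 0.118
grip_force: 30.0
```

Request:
{"name": "jog_arm", "arguments": {"commands": [[0,0,0,0],[0,0,0,0],[0,0,0,0]], "fingers": 0.4}}

```text
time: 5.63
position: [0.4388, 0.0308, 0.0755]
orientation: [3.141, -0.0, 1.544]
wrist_force: [-0.5, 0.9, 0.5]
grip_width: 0.252
grip_force: 0.0
```

Request:
{"name": "jog_arm", "arguments": {"commands": [[0,0,-0.25,0],[0,0,-0.5,0],[0,0,-0.75,0],[0,0,-1,0],[0,0,-1,0]]}}

```text
time: 6.05
position: [0.4414, 0.031, 0.2317]
orientation: [3.133, -0.004, 1.544]
wrist_force: [1.8, 0.4, 1.2]
grip_width: 0.301
grip_force: 0.0
```

Request:
{"name": "jog_arm", "arguments": {"commands": [[1,0,-0.2,0],[1,0,-0.2,0],[1,0,-0.2,0],[1,0,-0.2,0],[1,0,-0.2,0]], "fingers": -1}}

```text
time: 6.47
position: [0.4417, 0.1869, 0.2556]
orientation: [3.141, -0.001, 1.552]
wrist_force: [0.2, 0.4, -0.3]
grip_width: 0.596
grip_force: 0.0
```

Request:
{"name": "jog_arm", "arguments": {"commands": [[0.8,0,0,0],[0.8,0,0,0],[0.8,0,0,0],[0.8,0,0,0],[0.8,0,0,0]]}}

```text
time: 6.88
position: [0.445, 0.3022, 0.2541]
orientation: [-3.14, 0.002, 1.548]
wrist_force: [0.3, -0.5, -0.3]
grip_width: 0.957
grip_force: 0.0
```

```bash
python3 - <<'E'
from h import *
st()
v=grab('top')
cv2.imwrite('pics/c2.png',cv2.resize(v['px'][180:305,195:340],None,fx=4.8,fy=4.8,interpolation=cv2.INTER_CUBIC))
E
```

```text
{'time': 6.8833, 'position': [0.445, 0.3022, 0.2541], 'orientation': [-3.1404, 0.0017, 1.5477], 'joint_positions': [-0.9416, 0.0972, 0.2826, 1.7359, -0.0274, 1.3144, -0.6763], 'wrist_force': [0.2958, -0.5284, -0.2535], 'grip_width': 0.9566, 'grip_force': 0.0}
```

View pics/c2.png

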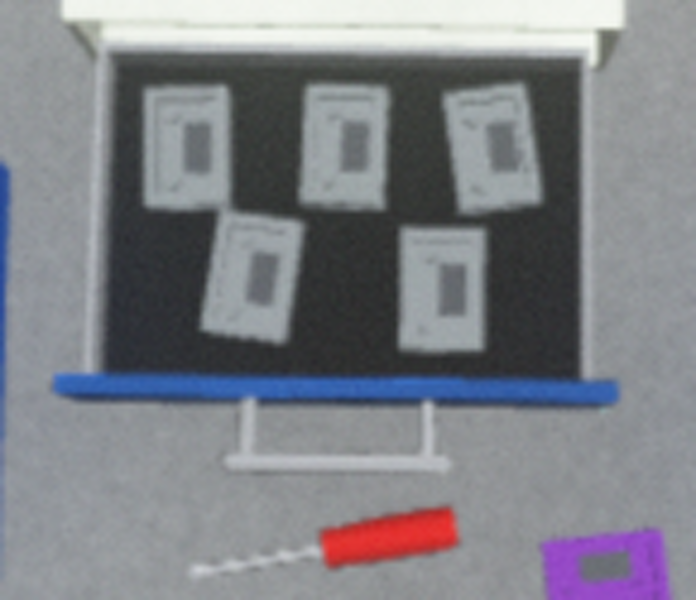

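Five grey housings lie flat in the drawer: crop (188,148), (345,147), (493,148), (252,275), (442,288). The purple part at (605,565) lies on the bench outside the drawer, so it's the decoy. Measuring the housings and the tote now.

```bash
cat > hs.py <<'E'
from m import *
def housings(v):
    a=-0.027; cx,cy=.5,.03
    # drawer inside polygon on plane .072
    m=cv2.inRange(cv2.cvtColor(v['px'],cv2.COLOR_BGR2GRAY),90,255)
    poly=proj(v,[[.472,.163,.06],[.64,.156,.06],[.64,-.118,.06],[.468,-.110,.06]]).astype(np.int32)
    k=np.zeros_like(m); cv2.fillPoly(k,[poly],255); m&=k
    m=cv2.morphologyEx(m,cv2.MORPH_CLOSE,np.ones((3,3)))
    n=v['C'][:2,3]; out=[]
    for c in cv2.findContours(m,cv2.RETR_EXTERNAL,cv2.CHAIN_APPROX_NONE)[0]:
        if cv2.contourArea(c)<120: continue
        P=cast(v,c.reshape(-1,2),.072)[:,:2].astype(np.float32)
        r=cv2.minAreaRect(P); b=cv2.boxPoints(r); e=[b[1]-b[0],b[2]-b[1]]
        l=e[0] if np.hypot(*e[0])>np.hypot(*e[1]) else e[1]; l=l*np.sign(l[0])
        ctr=np.array(r[0]); ctr=ctr+.015*(ctr-n)
        out.append((ctr,np.arctan2(l[1],l[0]),sorted(r[1])))
    for o in out: print('housing',np.round(o[0],4),'yaw',round(float(o[1]),3),np.round(o[2],3))
    return out
def tote(v):
    hsv=cv2.cvtColor(v['px'],cv2.COLOR_BGR2HSV)
    f=cv2.inRange(hsv,(100,150,170),(125,255,255)); print('tote floor',rect(v,big(f,100,195,205,315),.005))
E
python3 - <<'E'
from hs import *
v=grab('top'); housings(v); tote(v)
hsv=cv2.cvtColor(v['px'],cv2.COLOR_BGR2HSV); print(hsv[260,112:204,2].tolist(),hsv[205:306,180,2].tolist())
print(cast(v,[[119,212],[196,212],[116,301],[195,301]],.07))
E
```

```text
housing [0.5797 0.0976] yaw 0.419 [0.077 0.151]
housing [0.6157 0.0299] yaw -0.027 [0.05  0.057]
housing [ 0.5004 -0.0071] yaw -1.062 [0.144 0.325]
housing [ 0.5743 -0.0414] yaw -0.413 [0.07  0.158]
tote floor (array([0.5088, 0.3617]), array([0.2138, 0.2626]), 88.66)
[74, 75, 76, 75, 78, 78, 74, 71, 72, 77, 90, 112, 104, 138, 175, 156, 96, 123, 190, 226, 231, 232, 233, 232, 229, 162, 86, 73, 66, 77, 168, 223, 229, 181, 140, 168, 141, 177, 222, 232, 233, 233, 234, 234, 235, 234, 233, 233, 235, 234, 233, 235, 233, 233, 232, 235, 234, 234, 234, 234, 233, 234, 233, 235, 234, 235, 235, 234, 234, 232, 235, 235, 235, 234, 235, 235, 232, 224, 179, 143, 137, 146, 151, 151, 152, 156, 160, 158, 156, 155, 155, 153] [157, 155, 154, 158, 157, 180, 220, 213, 113, 94, 111, 172, 231, 234, 233, 234, 233, 234, 232, 234, 235, 233, 234, 234, 234, 232, 234, 235, 235, 233, 235, 233, 234, 235, 232, 234, 232, 234, 235, 233, 234, 233, 234, 234, 234, 234, 235, 234, 234, 234, 234, 234, 234, 234, 234, 234, 236, 235, 233, 234, 235, 234, 234, 234, 235, 234, 235, 233, 235, 234, 234, 234, 235, 233, 235, 235, 235, 235, 233, 235, 234, 234, 233, 234, 233, 235, 234, 235, 234, 235, 233, 235, 235, 226, 185, 197, 225, 195, 160, 156, 154]
[[0.627194   0.44000659 0.07      ]
 [0.62127475 0.22506572 0.07      ]
 [0.38324976 0.43861752 0.07      ]
 [0.37719421 0.22588997 0.07      ]]
```

Request:
{"name": "jog_arm", "arguments": {"commands": [[0.2,0.3,0,-0.507],[0.2,0.3,0,-0.507],[0.2,0.3,0,-0.507],[0.2,0.3,0,-0.507],[0.2,0.3,0,-0.507],[0.2,0.3,0,-0.507],[0.2,0.3,0,-0.507],[0.2,0.3,0,-0.507],[0.2,0.3,0,-0.507],[0.2,0.3,0,-0.507],[0.2,0.3,0,-0.507],[0.2,0.3,0,-0.507],[0.2,0.3,0,-0.507],[0.2,0.3,0,-0.507]], "fingers": -0.5}}

```text
time: 8.15
position: [0.4922, 0.3275, 0.2554]
orientation: [-3.141, 0.0, 3.139]
wrist_force: [0.4, -0.7, -0.2]
grip_width: 0.751
grip_force: 0.0
```

```bash
python3 - <<'E'
import re
s=open('hs.py').read()
s=re.sub(r'poly=.*',"poly=proj(v,[[.494,.158,.06],[.666,.154,.06],[.658,-.108,.06],[.490,-.100,.06]]).astype(np.int32)",s)
s=s.replace(",90,255)",",105,255)")
open('hs.py','w').write(s)
E
python3 - <<'E'
from hs import *
v=grab('top'); housings(v)
print(proj(v,[[.488,.163,.06],[.676,.16,.06],[.67,-.118,.06],[.48,-.110,.06]]))
from go import go
st()
E
```

```text
housing [0.5885 0.1023] yaw 0.419 [0.075 0.168]
housing [ 0.5802 -0.044 ] yaw -0.334 [0.071 0.168]
housing [0.6244 0.0288] yaw -0.066 [0.05  0.074]
[[218.87179388 259.36868549]
 [219.82231332 193.09169836]
 [317.4603933  192.54595152]
 [317.42539506 259.49087438]]
{'time': 8.2, 'position': [0.4921, 0.3278, 0.2553], 'orientation': [-3.1414, 0.0003, 3.1331], 'joint_positions': [-0.7893, 0.2075, 0.148, 1.6051, -0.0309, 1.3313, 0.9252], 'wrist_force': [-0.3295, -0.606, -0.0735], 'grip_width': 0.7481, 'grip_force': 0.0}
```

```bash
sed -i 's/m=cv2.morphologyEx.*/m=cv2.morphologyEx(m,cv2.MORPH_OPEN,np.ones((3,3)))/; s/,105,255)/,120,255)/' hs.py
python3 - <<'E'
from hs import *
v=grab('top'); housings(v)
E
```

```text
housing [ 0.5373 -0.026 ] yaw -0.032 [0.047 0.067]
housing [ 0.6208 -0.0587] yaw 0.12 [0.048 0.071]
housing [0.6243 0.0285] yaw -0.027 [0.048 0.068]
housing [0.5884 0.1023] yaw 0.419 [0.075 0.165]
```

Request:
{"name": "jog_arm", "arguments": {"commands": [[-0.15,-1,0,0],[-0.15,-1,0,0],[-0.15,-1,0,0],[-0.15,-1,0,0],[-0.15,-1,0,0]], "fingers": -0.6}}

```text
time: 8.67
position: [0.515, 0.1714, 0.2557]
orientation: [-3.14, 0.001, 3.124]
wrist_force: [0.4, -0.8, -0.0]
grip_width: 0.799
grip_force: 0.0
```

Request:
{"name": "jog_arm", "arguments": {"commands": [[-0.15,-1,0,0],[-0.15,-1,0,0],[-0.15,-1,0,0],[-0.15,-1,0,0],[-0.15,-1,0,0]]}}

```text
time: 9.08
position: [0.5356, 0.0217, 0.2556]
orientation: [-3.14, 0.001, 3.124]
wrist_force: [-0.3, -0.4, -0.1]
grip_width: 0.796
grip_force: 0.0
```

Request:
{"name": "jog_arm", "arguments": {"commands": [[0,-0.36,0.6,0.007],[0,-0.36,0.6,0.007],[0,-0.36,0.6,0.007],[0,-0.36,0.6,0.007],[0,-0.36,0.6,0.007],[0,-0.36,0.6,0.007]]}}

```text
time: 9.58
position: [0.5359, -0.0235, 0.1665]
orientation: [3.141, 0.002, 3.115]
wrist_force: [0.7, 0.4, 0.7]
grip_width: 0.801
grip_force: 0.0
```

```bash
python3 go.py .537 -.026 .067 3.11; python3 - <<'E'
from hs import *
v=grab('wrist')
cv2.imwrite('pics/w2.png',v['px']); print(proj(v,[[.537,-.026,.072],[.6208,-.0587,.072],[.6243,.0285,.072]]))
E
```

```text
{'time': 9.5833, 'position': [0.5359, -0.0235, 0.1665], 'orientation': [3.141, 0.0017, 3.1147], 'joint_positions': [-0.404, 0.1604, 0.4043, 1.8612, -0.0701, 1.1319, 1.5692], 'wrist_force': [0.6732, 0.3875, 0.713], 'grip_width': 0.8009, 'grip_force': 0.0}
shares [-0.007 -0.017  0.663] roll 0.0015
[[269.77378768 222.84398713]
 [232.25926497 322.34573556]
 [340.90574042 323.28374519]]
```

View pics/w2.png

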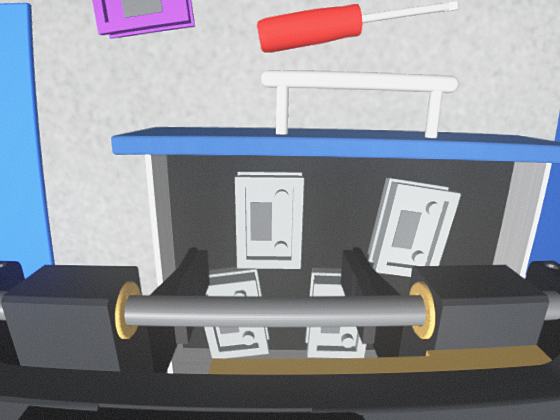

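The wrist view shows the target housing centred at (269,222), which matches the prediction. Descending and gripping.

Request:
{"name": "jog_arm", "arguments": {"commands": [[0,-0.01,0.2,0],[0,-0.01,0.4,0],[0,-0.01,0.55,0],[0,-0.01,0.66,0],[0,-0.01,0.66,0],[0,-0.01,0.66,0]]}}

```text
time: 10.13
position: [0.5355, -0.0252, 0.0669]
orientation: [3.141, 0.0, 3.116]
wrist_force: [-0.9, -0.2, -0.1]
grip_width: 0.799
grip_force: 0.0
```

Request:
{"name": "jog_arm", "arguments": {"commands": [[0,0,0,0],[0,0,0,0],[0,0,0,0],[0,0,0,0],[0,0,0,0]], "fingers": 1, "squeeze": 25}}

```text
time: 10.55
position: [0.5355, -0.0261, 0.067]
orientation: [3.141, 0.001, 3.115]
wrist_force: [-0.2, 0.1, 5.5]
grip_width: 0.55
grip_force: 25.0
```

Request:
{"name": "jog_arm", "arguments": {"commands": [[0,0,-0.2,0],[0,0,-0.4,0],[0,0,-0.6,0],[0,0,-0.8,0],[0,0,-0.8,0]]}}

```text
time: 10.97
position: [0.5378, -0.0264, 0.1921]
orientation: [3.14, 0.008, 3.115]
wrist_force: [0.7, -0.6, -0.5]
grip_width: 0.551
grip_force: 25.0
```

Held (48 mm). Carrying it to the tote slot at (0.581, 0.384).

Request:
{"name": "jog_arm", "arguments": {"commands": [[-0.1,0.92,0,-0.01],[-0.1,0.92,0,-0.01],[-0.1,0.92,0,-0.01],[-0.1,0.92,0,-0.01],[-0.1,0.92,0,-0.01]]}}

```text
time: 11.38
position: [0.5531, 0.117, 0.1853]
orientation: [3.14, -0.001, -3.129]
wrist_force: [0.4, -0.7, -0.1]
grip_width: 0.552
grip_force: 25.0
```

Request:
{"name": "jog_arm", "arguments": {"commands": [[-0.1,0.92,0,0],[-0.1,0.92,0,0],[-0.1,0.92,0,0],[-0.1,0.92,0,0],[-0.1,0.92,0,0]]}}

```text
time: 11.8
position: [0.5668, 0.2545, 0.1851]
orientation: [3.141, -0.001, -3.13]
wrist_force: [-0.2, 0.3, 0.2]
grip_width: 0.546
grip_force: 25.0
```

Request:
{"name": "jog_arm", "arguments": {"commands": [[-0.1,0.9,0,0],[-0.1,0.9,0,0],[-0.1,0.9,0.1,0],[-0.1,0.9,0.3,0],[-0.1,0.9,0.3,0],[-0.1,0.9,0.3,0]]}}

```text
time: 12.3
position: [0.5813, 0.3833, 0.1384]
orientation: [-3.138, -0.003, -3.136]
wrist_force: [0.3, -0.5, -0.5]
grip_width: 0.547
grip_force: 25.0
```

```bash
python3 go.py .581 .384 .035 3.14159; python3 - <<'E'
from hs import *
v=grab('top'); tote(v); housings(v)
v=grab('wrist','w3.png')
E
```

```text
{'time': 12.3, 'position': [0.5813, 0.3833, 0.1384], 'orientation': [-3.1379, -0.0035, -3.1361], 'joint_positions': [-0.7906, 0.5, 0.2001, 1.466, -0.1017, 1.1908, 1.0003], 'wrist_force': [0.2574, -0.5397, -0.5379], 'grip_width': 0.5472, 'grip_force': 24.9996}
shares [-0.     0.007  0.69 ] roll 0.0018
tote floor (array([0.5085, 0.3469]), array([0.1856, 0.2619]), 88.37)
housing [ 0.6211 -0.0587] yaw 0.126 [0.048 0.071]
housing [0.6243 0.0285] yaw -0.027 [0.048 0.068]
housing [0.5884 0.1023] yaw 0.419 [0.075 0.165]
```

View pics/w3.png

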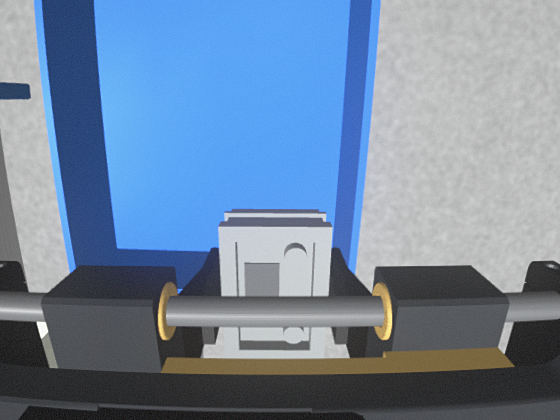

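```bash
python3 - <<'E'
from hs import *
v=grab('wrist')
print(cast(v,[[115,250],[96,5],[333,230],[348,5]],.005)); print(cast(v,[[36,0],[74,265],[379,0],[357,235],[63,240]],.07))
t=grab('top')
b=big(cv2.inRange(cv2.cvtColor(t['px'],cv2.COLOR_BGR2HSV),(100,150,60),(125,255,255)),100,195,205,315)
cv2.imwrite('pics/t3.png',cv2.resize(t['px'][200:310,100:210],None,fx=5.4,fy=5.4,interpolation=cv2.INTER_CUBIC))
E
```

```text
[[0.62615514 0.24104698 0.005     ]
 [0.42845442 0.24938972 0.005     ]
 [0.60622257 0.43338784 0.005     ]
 [0.43110615 0.43642647 0.005     ]]
[[0.44046798 0.24394217 0.07      ]
 [0.60887207 0.24267552 0.07      ]
 [0.44466739 0.44127144 0.07      ]
 [0.58521836 0.4376954  0.07      ]
 [0.59004367 0.23818039 0.07      ]]
```

View pics/t3.png

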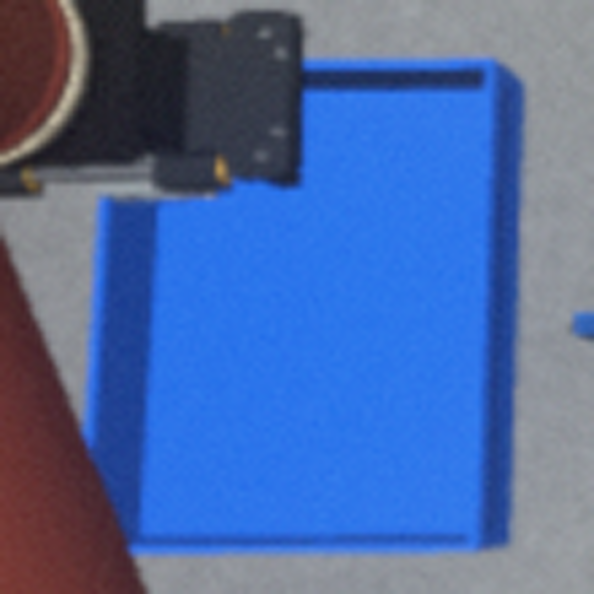

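The tote interior spans about x 0.384–0.624 and y 0.246–0.436, so the centre is about (0.504, 0.341) and the slot fits. Lowering and releasing.

Request:
{"name": "jog_arm", "arguments": {"commands": [[0.02,0,0.2,0],[0.02,0,0.4,0],[0.02,0,0.55,0],[0.02,0,0.69,0],[0.02,0,0.69,0],[0.02,0,0.69,0]]}}

```text
time: 13.0
position: [0.5796, 0.3835, 0.0382]
orientation: [-3.141, -0.0, -3.138]
wrist_force: [-0.3, 0.1, -0.0]
grip_width: 0.549
grip_force: 25.0
```

Request:
{"name": "jog_arm", "arguments": {"commands": [[0,0,0,0],[0,0,0,0],[0,0,0,0],[0,0,0,0]], "fingers": -0.38}}

```text
time: 13.33
position: [0.5799, 0.385, 0.0391]
orientation: [3.14, 0.002, -3.137]
wrist_force: [0.3, 0.2, 1.1]
grip_width: 0.675
grip_force: 0.0
```

Request:
{"name": "jog_arm", "arguments": {"commands": [[0,0,-0.25,0],[0,0,-0.5,0],[0,0,-0.75,0],[0,0,-1,0],[0,0,-1,0]]}}

```text
time: 13.75
position: [0.5825, 0.3864, 0.1976]
orientation: [3.134, 0.01, -3.137]
wrist_force: [1.3, 0.8, 1.9]
grip_width: 0.688
grip_force: 0.0
```

```bash
python3 - <<'E'
from hs import *
from go import go
v=grab('top'); H=housings(v); st()
go(.621,-.0587,.19,np.pi+.123)
E
```

```text
housing [ 0.6212 -0.0587] yaw 0.126 [0.048 0.071]
housing [0.6243 0.0285] yaw -0.027 [0.048 0.068]
housing [0.5882 0.1028] yaw 0.419 [0.074 0.165]
{'time': 13.8, 'position': [0.5815, 0.3859, 0.1937], 'orientation': [3.1358, 0.0074, -3.1368], 'joint_positions': [-0.7974, 0.4545, 0.2069, 1.4153, -0.095, 1.272, 0.9918], 'wrist_force': [0.194, -0.5146, -0.712], 'grip_width': 0.6881, 'grip_force': 0.0}
shares [-0.249 -2.965  0.01 ] roll -0.0376
```

Request:
{"name": "jog_arm", "arguments": {"commands": [[-0.08,-0.99,0,0],[-0.08,-0.99,0,0],[-0.08,-0.99,0,0],[-0.08,-0.99,0,0],[-0.08,-0.99,0,0]]}}

```text
time: 14.22
position: [0.5935, 0.2279, 0.1877]
orientation: [-3.138, 0.001, 3.138]
wrist_force: [0.9, -0.5, 0.0]
grip_width: 0.69
grip_force: 0.0
```

Request:
{"name": "jog_arm", "arguments": {"commands": [[-0.08,-0.99,0,0],[-0.08,-0.99,0,0],[-0.08,-0.99,0,0],[-0.08,-0.99,0,0],[-0.08,-0.99,0,0]]}}

```text
time: 14.63
position: [0.6052, 0.0799, 0.1876]
orientation: [-3.139, 0.0, 3.138]
wrist_force: [-0.1, -0.1, -0.4]
grip_width: 0.689
grip_force: 0.0
```

Request:
{"name": "jog_arm", "arguments": {"commands": [[-0.08,-0.99,0,-0.038],[-0.08,-0.99,0,-0.038],[-0.08,-0.99,0,-0.038],[-0.08,-0.99,0.2,-0.038],[-0.08,-0.99,0.3,-0.038],[-0.08,-0.99,0.3,-0.038],[-0.08,-0.99,0.3,-0.038]]}}

```text
time: 15.22
position: [0.6169, -0.0595, 0.1418]
orientation: [3.141, -0.002, -3.017]
wrist_force: [0.8, 1.1, 0.6]
grip_width: 0.688
grip_force: 0.0
```

```bash
python3 go.py .621 -.0587 .067 -3.0186
```

```text
{'time': 15.2167, 'position': [0.6169, -0.0595, 0.1418], 'orientation': [3.1407, -0.0021, -3.0165], 'joint_positions': [-0.2696, 0.3574, 0.3665, 1.6803, -0.1394, 1.1319, 1.8312], 'wrist_force': [0.7608, 1.1313, 0.5986], 'grip_width': 0.6883, 'grip_force': 0.0}
shares [-0.029  0.002  0.498] roll 0.0007
```

Request:
{"name": "jog_arm", "arguments": {"commands": [[-0.03,0,0.2,0],[-0.03,0,0.38,0],[-0.03,0,0.5,0],[-0.03,0,0.5,0],[-0.03,0,0.5,0]]}}

```text
time: 15.63
position: [0.6223, -0.0585, 0.0682]
orientation: [3.141, -0.0, -3.015]
wrist_force: [-0.4, 0.1, 0.7]
grip_width: 0.69
grip_force: 0.0
```

Request:
{"name": "jog_arm", "arguments": {"commands": [[0,0,0,0],[0,0,0,0],[0,0,0,0],[0,0,0,0]], "fingers": 1}}

```text
time: 15.97
position: [0.6231, -0.0599, 0.0694]
orientation: [3.141, 0.003, -3.017]
wrist_force: [-1.4, 0.9, 7.2]
grip_width: 0.548
grip_force: 25.0
```

Request:
{"name": "jog_arm", "arguments": {"commands": [[0,0,-0.2,0],[0,0,-0.4,0],[0,0,-0.6,0],[0,0,-0.8,0.038],[0,0,-0.8,0.038],[0,0,-0.8,0.038]]}}

```text
time: 16.47
position: [0.6231, -0.0604, 0.1901]
orientation: [3.141, 0.004, -3.137]
wrist_force: [-0.1, 1.7, -1.8]
grip_width: 0.546
grip_force: 25.0
```

```bash
python3 go.py .579 .296 .035 3.14159
```

```text
{'time': 16.4667, 'position': [0.6231, -0.0604, 0.1901], 'orientation': [3.1414, 0.0044, -3.1368], 'joint_positions': [-0.2927, 0.3264, 0.3976, 1.6189, -0.1333, 1.2187, 1.7072], 'wrist_force': [-0.0812, 1.688, -1.7586], 'grip_width': 0.546, 'grip_force': 25.0004}
shares [0.287 2.377 1.033] roll 0.0015
```

Request:
{"name": "jog_arm", "arguments": {"commands": [[0.09,0.8,0,0],[0.09,0.8,0,0],[0.09,0.8,0,0],[0.09,0.8,0,0]]}}

```text
time: 16.8
position: [0.6059, 0.07, 0.186]
orientation: [3.137, -0.003, -3.125]
wrist_force: [0.3, 0.7, -0.5]
grip_width: 0.553
grip_force: 25.0
```

Request:
{"name": "jog_arm", "arguments": {"commands": [[0.1,0.8,0,0],[0.1,0.8,0,0],[0.1,0.8,0,0],[0.1,0.8,0,0]]}}

```text
time: 17.13
position: [0.5893, 0.1897, 0.186]
orientation: [3.138, -0.003, -3.125]
wrist_force: [-1.7, 2.4, -0.7]
grip_width: 0.552
grip_force: 25.0
```

Request:
{"name": "jog_arm", "arguments": {"commands": [[0.1,0.78,0,0],[0.1,0.78,0,0],[0.1,0.78,0.2,0],[0.1,0.78,0.4,0],[0.1,0.78,0.4,0],[0.1,0.78,0.4,0]]}}

```text
time: 17.63
position: [0.5752, 0.2954, 0.1252]
orientation: [-3.138, -0.004, -3.135]
wrist_force: [-0.2, -0.5, 0.7]
grip_width: 0.548
grip_force: 25.0
```

```bash
python3 go.py .579 .296 .035 3.14159
```

```text
{'time': 17.6333, 'position': [0.5752, 0.2954, 0.1252], 'orientation': [-3.1382, -0.0043, -3.1352], 'joint_positions': [-0.7184, 0.4171, 0.2256, 1.6172, -0.0997, 1.1241, 1.1092], 'wrist_force': [-0.1957, -0.5325, 0.7056], 'grip_width': 0.5485, 'grip_force': 24.9996}
shares [-0.028  0.006  0.601] roll 0.002
```

Request:
{"name": "jog_arm", "arguments": {"commands": [[-0.03,0,0.2,0],[-0.03,0,0.4,0],[-0.03,0,0.6,0],[-0.03,0,0.6,0],[-0.03,0,0.6,0]]}}

```text
time: 18.05
position: [0.5819, 0.295, 0.0385]
orientation: [-3.141, -0.0, -3.138]
wrist_force: [-0.1, 0.6, -1.0]
grip_width: 0.547
grip_force: 25.0
```

Request:
{"name": "jog_arm", "arguments": {"commands": [[0,0,0,0],[0,0,0,0],[0,0,0,0],[0,0,0,0]], "fingers": -0.38}}

```text
time: 18.38
position: [0.5818, 0.2968, 0.0391]
orientation: [3.141, 0.002, -3.137]
wrist_force: [0.3, -0.0, -1.1]
grip_width: 0.676
grip_force: 0.0
```

Request:
{"name": "jog_arm", "arguments": {"commands": [[0,0,-0.25,0],[0,0,-0.5,0],[0,0,-0.75,0],[0,0,-1,0],[0,0,-1,0]]}}

```text
time: 18.8
position: [0.5845, 0.298, 0.1971]
orientation: [3.135, 0.011, -3.137]
wrist_force: [1.3, -0.6, 0.9]
grip_width: 0.687
grip_force: 0.0
```

```bash
python3 - <<'E'
from hs import *
from go import go
v=grab('top'); H=housings(v); st()
go(.624,.0285,.19,np.pi-.027)
E
```

```text
housing [0.6243 0.0285] yaw -0.027 [0.048 0.068]
housing [0.5884 0.1023] yaw 0.419 [0.075 0.165]
{'time': 18.85, 'position': [0.5834, 0.2976, 0.1933], 'orientation': [3.1368, 0.0075, -3.1367], 'joint_positions': [-0.722, 0.3694, 0.2367, 1.5363, -0.0904, 1.2376, 1.1039], 'wrist_force': [-0.4044, 0.4647, -0.3747], 'grip_width': 0.6942, 'grip_force': 0.0}
shares [-0.262 -1.796  0.015] roll 0.0102
```

Request:
{"name": "jog_arm", "arguments": {"commands": [[-0.13,-0.9,0,0],[-0.13,-0.9,0,0],[-0.13,-0.9,0,0],[-0.13,-0.9,0,0],[-0.13,-0.9,0,0]]}}

```text
time: 19.27
position: [0.602, 0.1556, 0.1873]
orientation: [-3.139, -0.0, 3.139]
wrist_force: [-0.1, 0.5, -0.5]
grip_width: 0.686
grip_force: 0.0
```

Request:
{"name": "jog_arm", "arguments": {"commands": [[-0.14,-0.9,0,0.01],[-0.14,-0.9,0,0.01],[-0.14,-0.9,0.1,0.01],[-0.14,-0.9,0.3,0.01],[-0.14,-0.9,0.3,0.01],[-0.14,-0.9,0.3,0.01]]}}

```text
time: 19.77
position: [0.6216, 0.0265, 0.1406]
orientation: [-3.141, -0.004, 3.114]
wrist_force: [0.4, 0.1, 0.9]
grip_width: 0.691
grip_force: 0.0
```

```bash
python3 go.py .624 .0285 .067 3.1146
```

```text
{'time': 19.7667, 'position': [0.6216, 0.0265, 0.1406], 'orientation': [-3.141, -0.004, 3.1138], 'joint_positions': [-0.3951, 0.3632, 0.3512, 1.6731, -0.1351, 1.1333, 1.5359], 'wrist_force': [0.4017, 0.1434, 0.913], 'grip_width': 0.6909, 'grip_force': 0.0}
shares [-0.017  0.014  0.49 ] roll -0.0002
```

Request:
{"name": "jog_arm", "arguments": {"commands": [[-0.02,0.01,0.2,0],[-0.02,0.01,0.38,0],[-0.02,0.01,0.49,0],[-0.02,0.01,0.49,0],[-0.02,0.01,0.49,0]]}}

```text
time: 20.18
position: [0.6261, 0.0303, 0.0696]
orientation: [3.141, -0.0, 3.118]
wrist_force: [-0.1, 0.9, 0.5]
grip_width: 0.69
grip_force: 0.0
```

Request:
{"name": "jog_arm", "arguments": {"commands": [[0,0,0,0],[0,0,0,0],[0,0,0,0],[0,0,0,0]], "fingers": 1}}

```text
time: 20.52
position: [0.6272, 0.0285, 0.0709]
orientation: [3.141, 0.003, 3.115]
wrist_force: [-0.9, 0.5, 7.4]
grip_width: 0.55
grip_force: 25.0
```

Request:
{"name": "jog_arm", "arguments": {"commands": [[0,0,-0.2,0],[0,0,-0.4,0],[0,0,-0.6,0],[0,0,-0.8,-0.009],[0,0,-0.8,-0.009],[0,0,-0.8,-0.009]]}}

```text
time: 21.02
position: [0.6272, 0.0282, 0.1917]
orientation: [3.141, 0.004, -3.14]
wrist_force: [-0.7, 0.4, -1.4]
grip_width: 0.544
grip_force: 25.0
```

```bash
python3 go.py .502 .384 .035 3.14159
```

```text
{'time': 21.0167, 'position': [0.6272, 0.0282, 0.1917], 'orientation': [3.1406, 0.0044, -3.1398], 'joint_positions': [-0.4005, 0.3257, 0.3561, 1.6106, -0.1198, 1.2222, 1.5514], 'wrist_force': [-0.7027, 0.3503, -1.4205], 'grip_width': 0.544, 'grip_force': 24.9995}
shares [0.835 2.372 1.043] roll 0.0006
```

Request:
{"name": "jog_arm", "arguments": {"commands": [[0.28,0.79,0,0],[0.28,0.79,0,0],[0.28,0.79,0,0],[0.28,0.79,0,0]]}}

```text
time: 21.35
position: [0.5798, 0.1568, 0.1876]
orientation: [3.138, -0.004, -3.129]
wrist_force: [0.9, 2.0, -1.3]
grip_width: 0.547
grip_force: 25.0
```

Request:
{"name": "jog_arm", "arguments": {"commands": [[0.28,0.79,0,0],[0.28,0.79,0,0],[0.28,0.79,0,0],[0.28,0.79,0,0]]}}

```text
time: 21.68
position: [0.5366, 0.2747, 0.1876]
orientation: [3.138, -0.004, -3.129]
wrist_force: [-0.0, 0.9, -0.2]
grip_width: 0.553
grip_force: 25.0
```

Request:
{"name": "jog_arm", "arguments": {"commands": [[0.27,0.79,0,0],[0.27,0.79,0,0],[0.27,0.79,0.2,0],[0.27,0.79,0.4,0],[0.27,0.79,0.4,0],[0.27,0.79,0.4,0]]}}

```text
time: 22.18
position: [0.4993, 0.3825, 0.1264]
orientation: [-3.138, -0.004, -3.138]
wrist_force: [0.2, -1.1, 0.5]
grip_width: 0.554
grip_force: 25.0
```

```bash
python3 go.py .502 .384 .035 3.14159
```

```text
{'time': 22.1833, 'position': [0.4993, 0.3825, 0.1264], 'orientation': [-3.1375, -0.004, -3.1385], 'joint_positions': [-0.8551, 0.3799, 0.164, 1.6597, -0.067, 1.1132, 0.9013], 'wrist_force': [0.1896, -1.122, 0.4686], 'grip_width': 0.5535, 'grip_force': 24.9995}
shares [-0.021  0.013  0.609] roll 0.001
```

Request:
{"name": "jog_arm", "arguments": {"commands": [[0,0,0.2,0],[0,0,0.4,0],[0,0,0.61,0],[0,0,0.61,0],[0,0,0.61,0]]}}

```text
time: 22.6
position: [0.502, 0.3818, 0.0381]
orientation: [-3.14, -0.0, 3.141]
wrist_force: [0.1, -0.3, -0.7]
grip_width: 0.55
grip_force: 25.0
```

Request:
{"name": "jog_arm", "arguments": {"commands": [[0,0,0,0],[0,0,0,0],[0,0,0,0],[0,0,0,0]], "fingers": -0.38}}

```text
time: 22.93
position: [0.5015, 0.3837, 0.0389]
orientation: [3.14, 0.001, -3.14]
wrist_force: [0.2, -0.5, -0.3]
grip_width: 0.676
grip_force: 0.0
```

Request:
{"name": "jog_arm", "arguments": {"commands": [[0,0,-0.25,0],[0,0,-0.5,0],[0,0,-0.75,0],[0,0,-1,0],[0,0,-1,0]]}}

```text
time: 23.35
position: [0.5039, 0.3856, 0.1968]
orientation: [3.133, 0.009, -3.14]
wrist_force: [0.7, 0.9, 0.9]
grip_width: 0.69
grip_force: 0.0
```

```bash
python3 - <<'E'
from hs import *
from go import go
v=grab('top'); st()
g=cv2.cvtColor(v['px'],cv2.COLOR_BGR2GRAY); print((g[192:256,217:275:2]//10)[::3])
# split the two: cut mask by opening with larger kernel
m=cv2.inRange(g,120,255); k=np.zeros_like(m); k[195:258,222:275]=255; m&=k
m=cv2.morphologyEx(m,cv2.MORPH_OPEN,np.ones((5,5)))
for c in cv2.findContours(m,0,cv2.CHAIN_APPROX_NONE)[0]: print(cv2.minAreaRect(c),rect(v,c,.072))
cv2.imwrite('pics/t4.png',cv2.resize(v['px'][180:310,100:330],None,fx=3.4,fy=3.4,interpolation=cv2.INTER_CUBIC))
E
```

```text
{'time': 23.4, 'position': [0.5029, 0.385, 0.1931], 'orientation': [3.1356, 0.0065, -3.1399], 'joint_positions': [-0.861, 0.324, 0.172, 1.5907, -0.0585, 1.223, 0.8943], 'wrist_force': [0.1618, -0.7444, -0.9134], 'grip_width': 0.6855, 'grip_force': 0.0}
[[14  8  8  8  8  8  8  8  8  8  8  8  8  8  8  8  8  8  9  8  9  8  9  8
   9  8  9  9  9]
 [14  8  6  6  6  6  6  6  6  6  6  6  6  6  6  6  6  6  6  6  6  6  6  6
   6  6  6  6  6]
 [13  7  5  6 11 12 13 13 14 14 13 14 15  7  6  6  6  5  5  6  6  6  6  6
   6  6  6  6  6]
 [13  6  6  5 14 14 14 14 14 14 14 16 16  8  6  5  6  5  6  6  5  6  5  5
   6  6  6  6  6]
 [12  6  6  5 14 14 15 15 15 16 15 16 15  8  5  5  5  6  6  6  6  5  5  6
   5  5  6  5  5]
 [12  6  5  5 14 14 16 16 12 10 10 15 16  8  5  5  5  5  5  6  5  5  5  5
   5  5  5  5  5]
 [12  5  5  5 14 14 16 16 12 10 10 15 16  8  5  5  5  5  5  5  5  5  5  5
   5  5  5  5  5]
 [11  5  5  5 13 14 16 16 12 10 10 15 15  8  5  5  5  5  5  5  5  5  5  5
   5  5  5  5  5]
 [11  5  5  5 13 14 16 16 15 15 14 16 16  8  5  5  5  5  5  5  5  5  5  5
   5  5  5  5  5]
 [11  5  5  5 14 14
[... 733 characters left out ...]
  4  4  4  4  4 11 16 16 16 15 14 12 13 16 12  5  4  4  4
   4  4  4  4  4]
 [ 6  5  4  5  5  5  4  4  4  4 13 15 16 14 16 16 16 16 15  9  4  4  4  4
   4  4  4  4  4]
 [ 6  4  4  4  4  4  5  4  4  4  6 10 11 13 14 14 16 15 15  7  4  4  4  4
   4  4  4  4  4]
 [ 5  5  4  4  4  4  4  5  4  4  4  4  4  4  4  4  4  4  5  4  4  4  4  4
   4  4  4  4  4]
 [ 5  4  4  4  4  4  4  4  4  4  4  5  4  4  4  4  4  4  4  4  4  4  4  4
   4  4  4  4  4]]
((246.80885314941406, 237.12457275390625), (17.058822631835938, 25.06244659423828), 6.709836959838867) (array([0.5465, 0.0837]), array([0.0472, 0.0696]), 82.38)
((233.5, 210.0), (24.0, 17.0), 90.0) (array([0.6238, 0.1201]), array([0.0477, 0.0689]), 89.37)
```

View pics/t4.png

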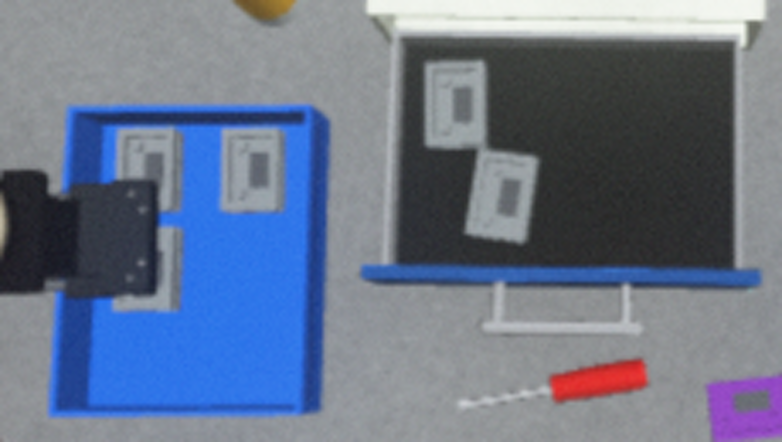

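Placement is as planned: three housings in the tote, two left in the drawer at about (0.548, 0.085) and (0.627, 0.122). Taking the front one next.

Request:
{"name": "jog_arm", "arguments": {"commands": [[-0.15,-1,0,0],[-0.15,-1,0,0],[-0.15,-1,0,0],[-0.15,-1,0,0],[-0.15,-1,0,0]]}}

```text
time: 23.82
position: [0.5251, 0.2257, 0.1873]
orientation: [-3.139, 0.0, 3.135]
wrist_force: [0.4, 0.5, 0.2]
grip_width: 0.692
grip_force: 0.0
```

Request:
{"name": "jog_arm", "arguments": {"commands": [[-0.15,-1,0,0.042],[-0.15,-1,0,0.042],[-0.15,-1,0.1,0.042],[-0.15,-1,0.3,0.042],[-0.15,-1,0.3,0.042],[-0.15,-1,0.3,0.042]]}}

```text
time: 24.32
position: [0.5449, 0.0813, 0.1402]
orientation: [-3.139, -0.004, 3.008]
wrist_force: [0.4, 0.9, 0.8]
grip_width: 0.687
grip_force: 0.0
```

```bash
python3 go.py .548 .085 .067 3.009
```

```text
{'time': 24.3167, 'position': [0.5449, 0.0813, 0.1402], 'orientation': [-3.1393, -0.0039, 3.0079], 'joint_positions': [-0.5363, 0.2207, 0.3496, 1.8485, -0.0836, 1.0912, 1.2816], 'wrist_force': [0.3972, 0.859, 0.8066], 'grip_width': 0.6874, 'grip_force': 0.0}
shares [-0.019  0.029  0.488] roll -0.0004
```

Request:
{"name": "jog_arm", "arguments": {"commands": [[-0.01,0.02,0.2,0],[-0.01,0.02,0.38,0],[-0.01,0.02,0.5,0],[-0.01,0.02,0.5,0],[-0.01,0.02,0.5,0]]}}

```text
time: 24.73
position: [0.5477, 0.0878, 0.0674]
orientation: [-3.141, -0.002, 3.013]
wrist_force: [0.7, -0.8, 1.1]
grip_width: 0.691
grip_force: 0.0
```

Request:
{"name": "jog_arm", "arguments": {"commands": [[0,0,0,0],[0,0,0,0],[0,0,0,0],[0,0,0,0]], "fingers": 1}}

```text
time: 25.07
position: [0.549, 0.0867, 0.0688]
orientation: [3.141, 0.002, 3.012]
wrist_force: [-0.2, 0.2, 7.1]
grip_width: 0.549
grip_force: 25.0
```

Request:
{"name": "jog_arm", "arguments": {"commands": [[0,0,-0.2,0],[0,0,-0.4,0],[0,0,-0.6,0],[0,0,-0.8,-0.042],[0,0,-0.8,-0.042],[0,0,-0.8,-0.042]]}}

```text
time: 25.57
position: [0.5494, 0.0866, 0.1896]
orientation: [3.14, 0.004, -3.14]
wrist_force: [-0.0, -0.4, -1.4]
grip_width: 0.55
grip_force: 25.0
```

```bash
python3 go.py .502 .296 .035 3.14159
```

```text
{'time': 25.5667, 'position': [0.5494, 0.0866, 0.1896], 'orientation': [3.1401, 0.0037, -3.1398], 'joint_positions': [-0.5373, 0.1777, 0.3391, 1.7877, -0.0644, 1.1829, 1.3937], 'wrist_force': [-0.015, -0.3817, -1.4448], 'grip_width': 0.5498, 'grip_force': 24.9992}
shares [0.317 1.395 1.031] roll 0.0006
```

Request:
{"name": "jog_arm", "arguments": {"commands": [[0.15,0.7,0,0],[0.15,0.7,0,0],[0.15,0.7,0,0],[0.15,0.7,0,0]]}}

```text
time: 25.9
position: [0.5227, 0.198, 0.1858]
orientation: [3.14, -0.003, -3.133]
wrist_force: [-0.3, -0.2, -0.1]
grip_width: 0.55
grip_force: 25.0
```

Request:
{"name": "jog_arm", "arguments": {"commands": [[0.15,0.7,0,0],[0.15,0.7,0,0],[0.15,0.7,0.2,0],[0.15,0.7,0.4,0],[0.15,0.7,0.4,0],[0.15,0.7,0.4,0]]}}

```text
time: 26.4
position: [0.5015, 0.2947, 0.1253]
orientation: [-3.138, -0.004, -3.141]
wrist_force: [0.5, -0.3, 0.5]
grip_width: 0.549
grip_force: 25.0
```

```bash
python3 go.py .502 .296 .035 3.14159
```

```text
{'time': 26.4, 'position': [0.5015, 0.2947, 0.1253], 'orientation': [-3.1378, -0.0041, -3.1409], 'joint_positions': [-0.7745, 0.2922, 0.1967, 1.7816, -0.0629, 1.0795, 1.0156], 'wrist_force': [0.4642, -0.3196, 0.4738], 'grip_width': 0.5485, 'grip_force': 24.9995}
shares [-0.006  0.011  0.602] roll 0.0002
```

Request:
{"name": "jog_arm", "arguments": {"commands": [[0,0,0.2,0],[0,0,0.4,0],[0,0,0.6,0],[0,0,0.6,0],[0,0,0.6,0]]}}

```text
time: 26.82
position: [0.5035, 0.295, 0.0381]
orientation: [-3.14, -0.001, 3.141]
wrist_force: [-0.3, -0.0, 0.7]
grip_width: 0.55
grip_force: 25.0
```

Request:
{"name": "jog_arm", "arguments": {"commands": [[0,0,0,0],[0,0,0,0],[0,0,0,0],[0,0,0,0]], "fingers": -0.38}}

```text
time: 27.15
position: [0.5036, 0.2966, 0.0389]
orientation: [3.14, 0.002, -3.14]
wrist_force: [0.2, -0.5, -0.1]
grip_width: 0.677
grip_force: 0.0
```

Request:
{"name": "jog_arm", "arguments": {"commands": [[0,0,-0.25,0],[0,0,-0.5,0],[0,0,-0.75,0],[0,0,-1,0],[0,0,-1,0]]}}

```text
time: 27.57
position: [0.5061, 0.2981, 0.1964]
orientation: [3.134, 0.01, -3.14]
wrist_force: [1.8, 1.0, 0.4]
grip_width: 0.691
grip_force: 0.0
```

```bash
python3 - <<'E'
from hs import *
from go import go
v=grab('top'); H=housings(v); st()
if H: go(*H[0][0],.19,np.pi+H[0][1])
E
```

```text
housing [0.6269 0.1221] yaw -0.011 [0.048 0.069]
{'time': 27.6167, 'position': [0.5051, 0.2975, 0.1928], 'orientation': [3.1363, 0.0068, -3.14], 'joint_positions': [-0.783, 0.2308, 0.2043, 1.7104, -0.0506, 1.1968, 1.0065], 'wrist_force': [0.5022, -0.6845, -0.7793], 'grip_width': 0.6878, 'grip_force': 0.0}
shares [-0.81  -1.171  0.018] roll 0.004
```

```bash
python3 - <<'E'
from hs import *
v=grab('top'); print(v['px'][210,208:262].mean(1).astype(int).tolist(), v['px'][210,296:330].mean(1).astype(int).tolist())
print('z075',cast(v,[[215,210],[218,210],[219.5,210],[320,210]],.075)[:,:2]); print('floor',cast(v,[[218,210],[219.5,210]],.04)[:,:2]); print(cast(v,[[224.5,210],[242.5,210]],.072)[:,:2])
E
```

```text
[150, 153, 154, 153, 157, 157, 173, 178, 152, 134, 88, 63, 57, 58, 57, 58, 73, 143, 164, 160, 164, 170, 172, 170, 168, 135, 115, 112, 112, 110, 123, 153, 169, 167, 142, 94, 61, 58, 58, 54, 55, 58, 56, 58, 57, 59, 56, 54, 56, 57, 59, 59, 60, 59] [57, 57, 59, 58, 60, 55, 61, 60, 59, 59, 59, 57, 57, 58, 55, 59, 57, 57, 61, 81, 150, 177, 167, 159, 152, 153, 156, 152, 154, 155, 156, 157, 161, 157]
z075 [[ 0.62454929  0.17110715]
 [ 0.62431949  0.16275491]
 [ 0.62420458  0.15857859]
 [ 0.61649806 -0.12155217]]
floor [[0.63100358 0.16855629]
 [0.63088489 0.16424224]]
[[0.62439305 0.14510264]
 [0.62300989 0.09482898]]
```

Request:
{"name": "jog_arm", "arguments": {"commands": [[-0.4,-0.6,0,0],[-0.4,-0.6,0,0],[-0.4,-0.6,0,0],[-0.4,-0.6,0,0]], "fingers": -0.42}}

```text
time: 28.0
position: [0.5656, 0.199, 0.1863]
orientation: [-3.138, -0.0, 3.135]
wrist_force: [-1.0, -0.6, 0.3]
grip_width: 0.709
grip_force: 0.0
```

Request:
{"name": "jog_arm", "arguments": {"commands": [[-0.41,-0.6,0,0.004],[-0.41,-0.6,0,0.004],[-0.41,-0.6,0.1,0.004],[-0.41,-0.6,0.3,0.004],[-0.41,-0.6,0.3,0.004],[-0.41,-0.6,0.3,0.004],[-0.41,-0.6,0.3,0.004]]}}

```text
time: 28.58
position: [0.6242, 0.1178, 0.1428]
orientation: [3.141, -0.001, 3.133]
wrist_force: [0.3, 0.4, 0.5]
grip_width: 0.71
grip_force: 0.0
```

```bash
python3 go.py .627 .1185 .068 3.128
```

```text
{'time': 28.5833, 'position': [0.6242, 0.1178, 0.1428], 'orientation': [3.1413, -0.001, 3.1325], 'joint_positions': [-0.5035, 0.3817, 0.3138, 1.6383, -0.1272, 1.1426, 1.4039], 'wrist_force': [0.3344, 0.4401, 0.4626], 'grip_width': 0.7102, 'grip_force': 0.0}
shares [-0.019  0.005  0.499] roll 0.0014
```

Request:
{"name": "jog_arm", "arguments": {"commands": [[-0.01,0,0.15,0],[-0.01,0,0.3,0],[-0.01,0,0.4,0],[-0.01,0,0.5,0],[-0.01,0,0.5,0],[-0.01,0,0.5,0]]}}

```text
time: 29.08
position: [0.6262, 0.1176, 0.0685]
orientation: [3.141, 0.0, 3.132]
wrist_force: [-0.0, -0.5, 0.4]
grip_width: 0.71
grip_force: 0.0
```

Request:
{"name": "jog_arm", "arguments": {"commands": [[0,0,0,0],[0,0,0,0],[0,0,0,0],[0,0,0,0],[0,0,0,0]], "fingers": 1}}

```text
time: 29.5
position: [0.627, 0.1169, 0.069]
orientation: [3.141, 0.002, 3.131]
wrist_force: [-1.5, 0.4, 7.6]
grip_width: 0.548
grip_force: 25.0
```

Request:
{"name": "jog_arm", "arguments": {"commands": [[0,0,-0.2,0],[0,0,-0.4,0],[0,0,-0.6,0],[0,0,-0.8,-0.003],[0,0,-0.8,-0.003],[0,0,-0.8,-0.003]]}}

```text
time: 30.0
position: [0.6273, 0.1165, 0.1898]
orientation: [3.14, 0.004, 3.14]
wrist_force: [-0.6, -0.2, -1.0]
grip_width: 0.549
grip_force: 25.0
```

```bash
python3 go.py .424 .341 .035 3.14159; python3 -c "
from hs import *
v=grab('top','t5.png')"
```

```text
{'time': 30.0, 'position': [0.6273, 0.1165, 0.1898], 'orientation': [3.1404, 0.0038, 3.1401], 'joint_positions': [-0.5071, 0.346, 0.3221, 1.5844, -0.1148, 1.2259, 1.405], 'wrist_force': [-0.6228, -0.1558, -0.9728], 'grip_width': 0.5487, 'grip_force': 24.9999}
shares [1.362 1.493 1.029] roll -0.0005
```

View pics/t5.png

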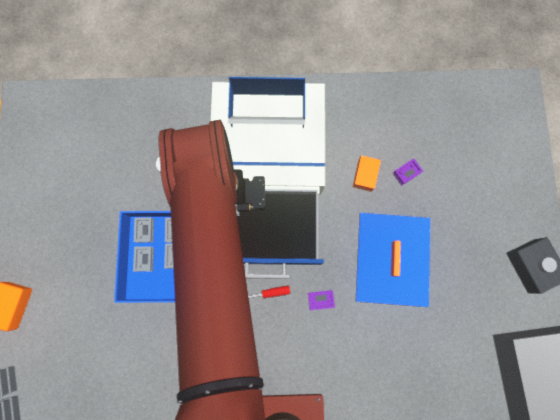

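Four housings are in the tote (143,230), (143,258) and two beside the arm, and the fifth is in the gripper. Placing it in the front-middle slot.

Request:
{"name": "jog_arm", "arguments": {"commands": [[0.45,0.75,0,0],[0.45,0.75,0,0],[0.45,0.75,0,0],[0.45,0.75,0,0],[0.45,0.75,0,0]]}}

```text
time: 30.47
position: [0.5559, 0.2331, 0.1858]
orientation: [3.141, -0.003, -3.136]
wrist_force: [-0.3, -0.2, -0.5]
grip_width: 0.549
grip_force: 25.0
```

Request:
{"name": "jog_arm", "arguments": {"commands": [[0.89,0.74,0,0],[0.89,0.74,0,0],[0.89,0.74,0,0],[0.89,0.74,0.2,0],[0.89,0.74,0.4,0],[0.89,0.74,0.4,0],[0.89,0.74,0.4,0]]}}

```text
time: 31.05
position: [0.4243, 0.3386, 0.1251]
orientation: [-3.137, -0.003, 3.141]
wrist_force: [0.9, -0.8, 0.7]
grip_width: 0.551
grip_force: 25.0
```

```bash
python3 go.py .425 .341 .036 3.14159
```

```text
{'time': 31.05, 'position': [0.4243, 0.3386, 0.1251], 'orientation': [-3.1374, -0.0035, 3.141], 'joint_positions': [-0.8904, 0.2172, 0.1519, 1.8731, -0.0365, 1.0594, 0.8462], 'wrist_force': [0.8575, -0.7882, 0.6681], 'grip_width': 0.5511, 'grip_force': 24.9997}
shares [-0.007  0.019  0.594] roll -0.0002
```

Request:
{"name": "jog_arm", "arguments": {"commands": [[0,0.01,0.2,0],[0,0.01,0.4,0],[0,0.01,0.6,0],[0,0.01,0.6,0],[0,0.01,0.6,0]]}}

```text
time: 31.47
position: [0.4269, 0.3401, 0.0379]
orientation: [-3.14, -0.001, 3.138]
wrist_force: [-0.6, -0.3, -0.1]
grip_width: 0.551
grip_force: 25.0
```

Request:
{"name": "jog_arm", "arguments": {"commands": [[0,0,0,0],[0,0,0,0],[0,0,0,0],[0,0,0,0]], "fingers": -0.38}}

```text
time: 31.8
position: [0.4262, 0.3421, 0.0389]
orientation: [3.14, 0.001, 3.14]
wrist_force: [0.1, 0.4, 0.1]
grip_width: 0.677
grip_force: 0.0
```

Request:
{"name": "jog_arm", "arguments": {"commands": [[0,0,-0.25,0],[0,0,-0.5,0],[0,0,-0.75,0],[0,0,-1,0],[0,0,-1,0]]}}

```text
time: 32.22
position: [0.4283, 0.3441, 0.1961]
orientation: [3.133, 0.008, 3.14]
wrist_force: [0.6, 1.1, -0.7]
grip_width: 0.689
grip_force: 0.0
```

```bash
python3 - <<'E'
from hs import *
from go import go
v=grab('top'); H=housings(v); st()
go(.441,.032,.2,1.544)
E
```

```text
{'time': 32.2667, 'position': [0.4274, 0.3434, 0.1926], 'orientation': [3.1354, 0.0059, 3.1402], 'joint_positions': [-0.8991, 0.1545, 0.1566, 1.798, -0.0265, 1.1825, 0.8349], 'wrist_force': [0.0104, 0.3298, -0.2967], 'grip_width': 0.6892, 'grip_force': 0.0}
shares [-0.094 -2.075 -0.062] roll 0.5081
```

Request:
{"name": "jog_arm", "arguments": {"commands": [[-0.03,-1,-0.05,0],[-0.03,-1,-0.05,0],[-0.03,-1,-0.05,0],[-0.03,-1,-0.05,0]], "fingers": 0.4}}

```text
time: 32.6
position: [0.4295, 0.1873, 0.1946]
orientation: [-3.141, -0.001, 3.137]
wrist_force: [1.4, -0.3, 0.7]
grip_width: 0.472
grip_force: 0.0
```

Request:
{"name": "jog_arm", "arguments": {"commands": [[-0.05,-1,0,0.508],[-0.05,-1,0,0.508],[-0.05,-1,0,0.508],[-0.05,-1,0,0.508],[-0.05,-1,0,0.508],[-0.05,-1,0,0.508],[-0.05,-1,0,0.508],[-0.05,-1,0,0.508],[-0.05,-1,0,0.508],[-0.05,-1,0,0.508],[-0.05,-1,0,0.508],[-0.05,-1,0,0.508],[-0.05,-1,0,0.508],[-0.05,-1,0,0.508],[-0.05,-1,0,0.508]]}}

```text
time: 33.85
position: [0.4368, 0.0416, 0.1946]
orientation: [-3.141, 0.0, 1.548]
wrist_force: [-0.3, -0.1, 0.5]
grip_width: 0.303
grip_force: 0.0
```

```bash
python3 go.py .440 .032 .075 1.544; python3 - <<'E'
from h import *
v=grab('wrist'); cv2.imwrite('pics/w4.png',v['px']); p=proj(v,[[.440,.032,.072],[.440,.085,.072]]); print(p)
g=cv2.cvtColor(v['px'],cv2.COLOR_BGR2GRAY); r=int(p[1,1]); print(r,g[r,200:380:3].tolist())
E
```

```text
{'time': 33.85, 'position': [0.4368, 0.0416, 0.1946], 'orientation': [-3.1409, 0.0002, 1.5475], 'joint_positions': [-0.552, -0.0839, 0.3407, 2.0317, 0.0302, 1.1899, -0.247], 'wrist_force': [-0.2566, -0.0741, 0.4848], 'grip_width': 0.3025, 'grip_force': 0.0}
shares [-0.063  0.023  0.798] roll 0.0011
[[278.75032295 222.50618261]
 [277.3906796  156.8409482 ]]
156 [229, 226, 229, 232, 232, 232, 244, 245, 217, 226, 226, 223, 226, 230, 224, 224, 230, 233, 232, 228, 227, 223, 225, 227, 230, 181, 240, 245, 245, 245, 245, 244, 244, 245, 245, 244, 244, 244, 244, 244, 244, 244, 245, 146, 89, 151, 160, 160, 158, 157, 89, 88, 82, 84, 86, 84, 85, 83, 83, 82]
```

Request:
{"name": "jog_arm", "arguments": {"commands": [[-0.06,0.03,0.2,0],[-0.06,0.03,0.4,0],[-0.06,0.03,0.6,0],[-0.06,0.03,0.8,0],[-0.06,0.03,0.8,0],[-0.06,0.03,0.8,0]]}}

```text
time: 34.4
position: [0.4403, 0.0322, 0.0745]
orientation: [-3.138, 0.001, 1.546]
wrist_force: [0.1, -0.4, -0.1]
grip_width: 0.297
grip_force: 0.0
```

Request:
{"name": "jog_arm", "arguments": {"commands": [[0,0,0,0],[0,0,0,0],[0,0,0,0],[0,0,0,0],[0,0,0,0],[0,0,0,0]], "fingers": 1, "squeeze": 30}}

```text
time: 34.9
position: [0.4423, 0.0329, 0.0765]
orientation: [3.14, -0.001, 1.545]
wrist_force: [-2.1, -0.2, 9.2]
grip_width: 0.118
grip_force: 30.0
```

Request:
{"name": "jog_arm", "arguments": {"commands": [[0,0.12,0,0],[0,0.25,0,0],[0,0.38,0,0],[0,0.5,0,0],[0,0.62,0,0],[0,0.75,0,0],[0,0.88,0,0],[0,1,0,0],[0,1,0,0]]}}

```text
time: 35.65
position: [0.5953, 0.0265, 0.0764]
orientation: [3.137, 0.002, 1.543]
wrist_force: [2.6, -5.2, 5.6]
grip_width: 0.114
grip_force: 29.9
```

Request:
{"name": "jog_arm", "arguments": {"commands": [[0,0.08,0,0],[0,0.16,0,0],[0,0.24,0,0],[0,0.24,0,0]]}}

```text
time: 35.98
position: [0.63, 0.0251, 0.0765]
orientation: [3.138, 0.002, 1.543]
wrist_force: [2.3, -6.2, 2.7]
grip_width: 0.118
grip_force: 29.9
```

Request:
{"name": "jog_arm", "arguments": {"commands": [[0,0.03,0,0],[0,0.06,0,0],[0,0.09,0,0],[0,0.09,0,0],[0,0.09,0,0]]}}

```text
time: 36.4
position: [0.6404, 0.0247, 0.0763]
orientation: [-3.141, 0.002, 1.543]
wrist_force: [-6.5, -6.6, 9.3]
grip_width: 0.111
grip_force: 29.9
```

Request:
{"name": "jog_arm", "arguments": {"commands": [[0,0.03,0,0],[0,0.04,0,0],[0,0.04,0,0]]}}

```text
time: 36.65
position: [0.6407, 0.0247, 0.076]
orientation: [-3.128, 0.002, 1.543]
wrist_force: [-35.1, -4.4, 31.8]
grip_width: 0.116
grip_force: 30.0
```

Request:
{"name": "jog_arm", "arguments": {"commands": [[0,-0.04,0,0],[0,-0.04,0,0]]}}

```text
time: 36.82
position: [0.6401, 0.0247, 0.0762]
orientation: [-3.141, 0.002, 1.543]
wrist_force: [-2.2, -6.7, 4.5]
grip_width: 0.112
grip_force: 30.0
```

Request:
{"name": "jog_arm", "arguments": {"commands": [[0,0,0,0],[0,0,0,0],[0,0,0,0]], "fingers": 0.4}}

```text
time: 37.07
position: [0.6412, 0.0279, 0.0755]
orientation: [3.141, -0.001, 1.545]
wrist_force: [-0.6, -0.1, 0.5]
grip_width: 0.248
grip_force: 0.0
```

Request:
{"name": "jog_arm", "arguments": {"commands": [[0,0,-0.25,0],[0,0,-0.5,0],[0,0,-0.75,0],[0,0,-1,0],[0,0,-1,0]]}}

```text
time: 37.48
position: [0.6443, 0.0277, 0.2338]
orientation: [3.13, -0.002, 1.545]
wrist_force: [1.6, -0.4, 1.4]
grip_width: 0.294
grip_force: 0.0
```

```bash
python3 - <<'E'
from h import *
from go import go
st(); go(.473,-.334,.235,None)
E
```

```text
{'time': 37.4833, 'position': [0.6443, 0.0277, 0.2338], 'orientation': [3.13, -0.0025, 1.5449], 'joint_positions': [-0.4356, 0.3333, 0.4163, 1.5213, -0.1394, 1.3042, -0.0304], 'wrist_force': [1.5904, -0.4294, 1.3852], 'grip_width': 0.2945, 'grip_force': 0.0}
shares [-2.44  -1.079 -0.026] roll 0
```

The drawer is shut: the stop was at handle x≈0.641 and the travel was 0.2007 m. Now the lid.

Request:
{"name": "jog_arm", "arguments": {"commands": [[-1,-0.4,0,0],[-1,-0.4,0,0],[-1,-0.4,0,0],[-1,-0.4,0,0],[-1,-0.4,0,0]], "fingers": -0.2}}

```text
time: 37.9
position: [0.5738, -0.1298, 0.2259]
orientation: [3.141, 0.003, 1.534]
wrist_force: [-0.0, -1.8, 0.5]
grip_width: 0.561
grip_force: 0.0
```

Request:
{"name": "jog_arm", "arguments": {"commands": [[-1,-0.4,0,0],[-1,-0.4,0,0],[-1,-0.4,0,0],[-1,-0.4,0,0],[-1,-0.4,0,0]]}}

```text
time: 38.32
position: [0.509, -0.2773, 0.2258]
orientation: [3.141, 0.003, 1.535]
wrist_force: [-0.7, 0.1, 0.8]
grip_width: 0.603
grip_force: 0.0
```

Request:
{"name": "jog_arm", "arguments": {"commands": [[-0.4,-0.3,0,-0.475],[-0.4,-0.3,0,-0.475],[-0.4,-0.3,0,-0.475],[-0.4,-0.3,0,-0.475],[-0.4,-0.3,0,-0.475],[-0.4,-0.3,0,-0.475],[-0.4,-0.3,0,-0.475],[-0.4,-0.3,0,-0.475],[-0.4,-0.3,0,-0.475],[-0.4,-0.3,0,-0.475],[-0.4,-0.3,0,-0.475],[-0.4,-0.3,0,-0.475],[-0.4,-0.3,0,-0.475],[-0.4,-0.3,0,-0.475]]}}

```text
time: 39.48
position: [0.4669, -0.3278, 0.2251]
orientation: [3.141, 0.0, 3.033]
wrist_force: [0.6, 0.0, 0.5]
grip_width: 0.603
grip_force: 0.0
```

```bash
python3 - <<'E'
from hs import *
from go import go
st()
v=grab('wrist','w5.png'); hsv=cv2.cvtColor(v['px'],cv2.COLOR_BGR2HSV)
m=cv2.inRange(hsv,(3,100,80),(22,255,255))
for c in cv2.findContours(m,0,cv2.CHAIN_APPROX_NONE)[0]:
    if cv2.contourArea(c)>300: print(cv2.boundingRect(c),rect(v,c,.048))
go(.479,-.334,.2,3.038)
E
```

```text
{'time': 39.4833, 'position': [0.4669, -0.3278, 0.2251], 'orientation': [3.1415, 0.0003, 3.0332], 'joint_positions': [0.1324, 0.1884, 0.4601, 1.7107, -0.0876, 1.2626, 2.0745], 'wrist_force': [0.5658, 0.0376, 0.4864], 'grip_width': 0.6027, 'grip_force': 0.0}
(170, 345, 353, 30) (array([ 0.671 , -0.2586]), array([0.4234, 0.0413]), 83.74)
(149, 285, 20, 55) (array([ 0.5867, -0.4666]), array([0.0202, 0.0699]), 76.17)
(380, 283, 21, 57) (array([ 0.6123, -0.2162]), array([0.0735, 0.0208]), 2.87)
(259, 156, 18, 98) (array([ 0.4797, -0.335 ]), array([0.0163, 0.0973]), 83.87)
shares [-0.086 -0.032  0.167] roll -0.0017
```

View pics/w5.png

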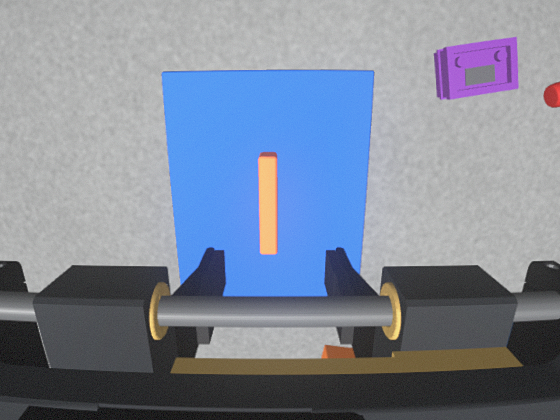

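The wrist view shows the lid's orange bar at (268,204). It casts to (0.480, -0.335) with yaw -0.107, matching the top view, with the lid plate spanning (163–373, 70+). Descending onto the bar.

Request:
{"name": "jog_arm", "arguments": {"commands": [[-0.08,-0.04,0.2,0],[-0.08,-0.04,0.5,0],[-0.08,-0.04,0.7,0],[-0.08,-0.04,0.7,0],[-0.08,-0.04,0.7,0],[-0.08,-0.04,0.7,0]]}}

```text
time: 40.03
position: [0.4786, -0.3361, 0.1221]
orientation: [-3.141, 0.002, 3.035]
wrist_force: [-0.0, -0.9, 1.5]
grip_width: 0.601
grip_force: 0.0
```

```bash
python3 go.py .4795 -.335 .041 3.035
```

```text
{'time': 40.0333, 'position': [0.4786, -0.3361, 0.1221], 'orientation': [-3.1406, 0.0018, 3.035], 'joint_positions': [0.1618, 0.3121, 0.4469, 1.7941, -0.152, 1.0673, 2.1275], 'wrist_force': [-0.0299, -0.8861, 1.5076], 'grip_width': 0.6006, 'grip_force': 0.0}
shares [-0.004  0.008  0.54 ] roll 0.0
```

Request:
{"name": "jog_arm", "arguments": {"commands": [[0,0.01,0.2,0],[0,0.01,0.4,0],[0,0.01,0.54,0],[0,0.01,0.54,0],[0,0.01,0.54,0]]}}

```text
time: 40.45
position: [0.4788, -0.3345, 0.041]
orientation: [-3.141, 0.001, 3.036]
wrist_force: [-0.5, 0.1, 0.5]
grip_width: 0.599
grip_force: 0.0
```

Request:
{"name": "jog_arm", "arguments": {"commands": [[0,0,0,0],[0,0,0,0],[0,0,0,0],[0,0,0,0],[0,0,0,0],[0,0,0,0],[0,0,0,0]], "fingers": 1, "squeeze": 50}}

```text
time: 41.03
position: [0.478, -0.3343, 0.0395]
orientation: [-3.141, 0.001, 3.036]
wrist_force: [-1.1, -1.0, 2.9]
grip_width: 0.204
grip_force: 50.0
```

```bash
python3 -c "
from h import st; st()"
```

```text
{'time': 41.0333, 'position': [0.478, -0.3343, 0.0395], 'orientation': [-3.141, 0.0005, 3.0364], 'joint_positions': [0.1881, 0.4137, 0.4193, 1.8582, -0.2082, 0.9119, 2.1697], 'wrist_force': [-1.0757, -0.9897, 2.9011], 'grip_width': 0.2042, 'grip_force': 49.9999}
```

Request:
{"name": "jog_arm", "arguments": {"commands": [[0,0,-0.15,0],[0,0,-0.3,0],[0,0,-0.45,0],[0,0,-0.6,0],[0,0,-0.75,0],[0,0,-0.9,0],[0,0,-1,0],[0,0,-1,0]]}}

```text
time: 41.7
position: [0.4789, -0.3347, 0.1921]
orientation: [-3.14, 0.004, 3.036]
wrist_force: [0.3, 0.2, -3.5]
grip_width: 0.201
grip_force: 50.0
```

```bash
python3 go.py .504 .341 .19 -3.14
```

```text
{'time': 41.7, 'position': [0.4789, -0.3347, 0.1921], 'orientation': [-3.1403, 0.0041, 3.0365], 'joint_positions': [0.1407, 0.2417, 0.4623, 1.723, -0.1156, 1.1994, 2.0986], 'wrist_force': [0.3282, 0.2191, -3.5063], 'grip_width': 0.2014, 'grip_force': 49.9998}
shares [0.307 4.498 0.006] roll -0.034
```

The lid is held level. With the arm clear of the tote, I'll measure the tote pose precisely: outer silhouette edges, with the near-camera side cast at its foot and the others at the rim.

```bash
cat > tp.py <<'E'
from hs import *
def totepose():
    v=grab('top'); hsv=cv2.cvtColor(v['px'],cv2.COLOR_BGR2HSV)
    f=v['px'].astype(np.float32); s=f[:,:,0]-f[:,:,2]   # blue minus red
    def edge(line):  # subpixel crossing from outside in
        line=line-np.median(line[:4]); i=np.argmax(line>35); return i-1+(35-line[i-1])/(line[i]-line[i-1])
    rows=range(222,294,4); cols=range(126,188,4)
    L=[[105+edge(s[r,105:160]),r] for r in rows]; Rr=[[203-edge(s[r,203:160:-1]),r] for r in rows]
    T=[[c,200+edge(s[200:240,c])] for c in cols]; B=[[c,312-edge(s[312:270:-1,c])] for c in cols]
    fit=lambda P,ax: np.polyfit(P[:,1-ax],P[:,ax],1)
    def F(pix,z,ax):
        P=cast(v,pix,z)[:,:2]; k=fit(P,ax); r=P[:,ax]-np.polyval(k,P[:,1-ax]); P=P[abs(r)<.003]; return fit(P,ax)
    l,r0,r7=F(L,.07,1),F(Rr,0.,1),F(Rr,.07,1); t,b=F(T,.07,0),F(B,.07,0)
    yl,yr=np.polyval(l,.504),np.polyval(r0,.504); xt,xb=np.polyval(t,.341),np.polyval(b,.341)
    print('yL %.4f yR(foot) %.4f yR(rimcast) %.4f  w %.4f'%(yl,yr,np.polyval(r7,.504),yl-yr),' xT %.4f xB %.4f len %.4f'%(xt,xb,xt-xb))
    print('slopes',np.round([l[0],r0[0],-t[0],-b[0]],4)); print('centre',(xt+xb)/2,(yl+yr)/2)
if __name__=='__main__': totepose()
E
python3 tp.py
```

```text
yL 0.4437 yR(foot) 0.2409 yR(rimcast) 0.2251  w 0.2028  xT 0.6305 xB 0.3762 len 0.2543
slopes [-0.023  -0.0222 -0.0233 -0.0224]
centre 0.5033765433075063 0.3423144871589197
```

Tote centre is (0.503, 0.342) and yaw -0.023, with size agreement within 4 mm. Carrying the lid over.

Request:
{"name": "jog_arm", "arguments": {"commands": [[0.02,0.2,0,0],[0.04,0.4,0,0],[0.05,0.65,0,0],[0.06,0.9,0,0],[0.06,0.9,0,0]]}}

```text
time: 42.17
position: [0.4833, -0.1902, 0.1868]
orientation: [3.138, -0.003, 3.045]
wrist_force: [1.4, 0.4, -2.7]
grip_width: 0.204
grip_force: 50.0
```

Request:
{"name": "jog_arm", "arguments": {"commands": [[0.02,0.22,0,0],[0.04,0.45,0,0],[0.05,0.67,0,0],[0.06,0.9,0,0]]}}

```text
time: 42.5
position: [0.487, -0.0621, 0.1872]
orientation: [-3.141, -0.003, 3.036]
wrist_force: [1.6, 0.2, -2.6]
grip_width: 0.203
grip_force: 50.0
```

Request:
{"name": "jog_arm", "arguments": {"commands": [[0.02,0.22,0,0],[0.04,0.45,0,0],[0.05,0.67,0,0],[0.06,0.9,0,0]]}}

```text
time: 42.83
position: [0.4922, 0.073, 0.1872]
orientation: [-3.141, -0.003, 3.037]
wrist_force: [0.8, -0.5, -2.3]
grip_width: 0.203
grip_force: 50.0
```

Request:
{"name": "jog_arm", "arguments": {"commands": [[0.02,0.22,0,0],[0.04,0.45,0,0],[0.05,0.67,0,0],[0.06,0.9,0,0]]}}

```text
time: 43.17
position: [0.4974, 0.208, 0.187]
orientation: [-3.14, -0.003, 3.037]
wrist_force: [-0.1, -0.2, -3.8]
grip_width: 0.201
grip_force: 50.0
```

Request:
{"name": "jog_arm", "arguments": {"commands": [[0.02,0.22,0,0],[0.04,0.45,0,0],[0.05,0.67,0,0],[0.07,0.88,0,-0.026],[0.07,0.88,0,-0.026],[0.07,0.88,0,-0.026],[0.07,0.88,0,-0.026]]}}

```text
time: 43.75
position: [0.5015, 0.3382, 0.1871]
orientation: [-3.139, -0.002, 3.118]
wrist_force: [-0.5, -0.7, -2.6]
grip_width: 0.198
grip_force: 50.0
```

```bash
python3 go.py .502 .3425 .12 3.1188; python3 - <<'E'
from h import *
v=grab('wrist'); hsv=cv2.cvtColor(v['px'],cv2.COLOR_BGR2HSV)
s=grab('side'); cv2.imwrite('pics/s6.png',np.hstack([cv2.resize(v['px'][:,100:460],(380,443)),cv2.resize(s['px'][:,100:500],(420,443))]))
E
```

```text
{'time': 43.75, 'position': [0.5015, 0.3382, 0.1871], 'orientation': [-3.1394, -0.0024, 3.1178], 'joint_positions': [-0.6166, 0.283, -0.0609, 1.6492, 0.0183, 1.2132, 0.8655], 'wrist_force': [-0.4879, -0.7247, -2.5923], 'grip_width': 0.1976, 'grip_force': 49.9995}
shares [-0.004  0.03   0.447] roll -0.0003
```

View pics/s6.png

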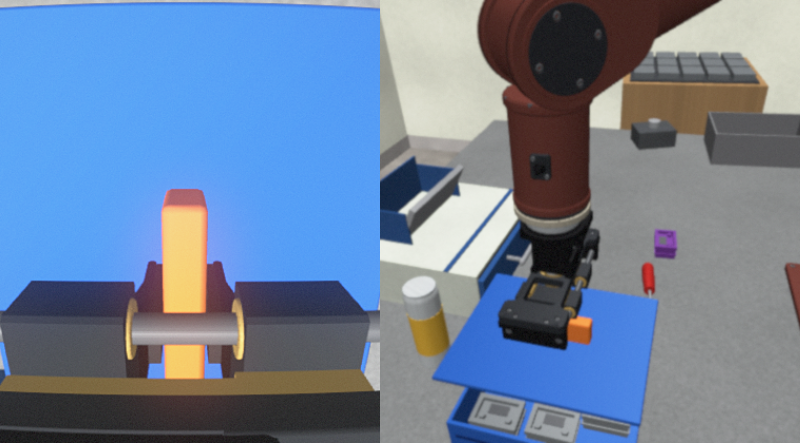

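The lid is level over the tote; the side view shows its right edge at (655,295) and the housings beneath it at (495,412) and (550,420), low in the tote. Adjusting and lowering.

Request:
{"name": "jog_arm", "arguments": {"commands": [[0,0.02,0.15,0],[0,0.02,0.3,0],[0,0.02,0.42,0],[0,0.02,0.42,0],[0,0.02,0.42,0],[0,0.02,0.42,0],[0,0.02,0.42,0]]}}

```text
time: 44.43
position: [0.503, 0.3424, 0.1278]
orientation: [3.14, 0.002, 3.118]
wrist_force: [-0.2, -0.3, -3.0]
grip_width: 0.204
grip_force: 50.0
```

```bash
python3 go.py .502 .3425 .102 3.1188
```

```text
{'time': 44.4333, 'position': [0.503, 0.3424, 0.1278], 'orientation': [3.1401, 0.002, 3.1176], 'joint_positions': [-0.6189, 0.3363, -0.0633, 1.7079, 0.0237, 1.0957, 0.8574], 'wrist_force': [-0.2112, -0.3216, -3.0419], 'grip_width': 0.2044, 'grip_force': 49.9999}
shares [0.007 0.    0.172] roll -0.0004
```

Request:
{"name": "jog_arm", "arguments": {"commands": [[0.005,0,0.03,0],[0.005,0,0.06,0],[0.005,0,0.09,0],[0.005,0,0.12,0],[0.005,0,0.12,0]]}}

```text
time: 44.85
position: [0.5007, 0.3418, 0.1067]
orientation: [-3.14, -0.001, 3.118]
wrist_force: [-0.0, -0.3, -2.9]
grip_width: 0.205
grip_force: 50.0
```

Request:
{"name": "jog_arm", "arguments": {"commands": [[0,0,0.02,0],[0,0,0.04,0],[0,0,0.055,0],[0,0,0.055,0],[0,0,0.055,0]]}}

```text
time: 45.27
position: [0.5015, 0.3423, 0.1014]
orientation: [3.141, 0.0, 3.118]
wrist_force: [-5.7, -3.6, 12.4]
grip_width: 0.203
grip_force: 50.0
```

Contact at TCP z=0.1014 against 0.1015 expected, so the lid is seated. Releasing and retreating.

Request:
{"name": "jog_arm", "arguments": {"commands": [[0,0,-0.01,0],[0,0,-0.01,0],[0,0,-0.01,0],[0,0,-0.01,0],[0,0,-0.01,0]], "fingers": 0.1}}

```text
time: 45.68
position: [0.5014, 0.3423, 0.1011]
orientation: [-3.142, -0.0, 3.118]
wrist_force: [0.7, 0.0, 0.1]
grip_width: 0.43
grip_force: 0.0
```

Request:
{"name": "jog_arm", "arguments": {"commands": [[0,0,-0.2,0],[0,0,-0.5,0],[0,0,-0.8,0],[0,0,-1,0],[0,0,-1,0]]}}

```text
time: 46.1
position: [0.5038, 0.3442, 0.26]
orientation: [3.134, 0.009, 3.118]
wrist_force: [1.1, 0.9, 0.6]
grip_width: 0.454
grip_force: 0.0
```

Request:
{"name": "jog_arm", "arguments": {"commands": [[0,-1,0,0],[0,-1,0,0],[0,-1,0,0],[0,-1,0,0],[0,-1,0,0]]}}

```text
time: 46.52
position: [0.4987, 0.1855, 0.2516]
orientation: [-3.14, 0.001, 3.11]
wrist_force: [0.8, -0.6, -0.7]
grip_width: 0.453
grip_force: 0.0
```

Request:
{"name": "jog_arm", "arguments": {"commands": [[0,-1,0,0],[0,-1,0,0],[0,-1,0,0],[0,-1,0,0],[0,-1,0,0]]}}

```text
time: 46.93
position: [0.4944, 0.0361, 0.2515]
orientation: [-3.14, 0.001, 3.11]
wrist_force: [-0.0, -0.4, -0.2]
grip_width: 0.447
grip_force: 0.0
```

Request:
{"name": "jog_arm", "arguments": {"commands": [[0,-1,0,0],[0,-1,0,0],[0,-1,0,0],[0,-1,0,0],[0,-1,0,0]]}}

```text
time: 47.35
position: [0.4903, -0.1133, 0.2515]
orientation: [-3.14, 0.0, 3.111]
wrist_force: [-0.2, -1.0, -0.0]
grip_width: 0.451
grip_force: 0.0
```

```bash
python3 - <<'E'
from hs import *
st(); v=grab('top'); s=grab('side'); hsv=cv2.cvtColor(v['px'],cv2.COLOR_BGR2HSV)
blue=cv2.inRange(hsv,(100,150,60),(125,255,255)); print('lid@.076',rect(v,big(blue,100,195,210,318),.076))
f=v['px'].astype(int); print((f[258,100:206,0]-f[258,100:206,2])[::1].tolist())
org=cv2.inRange(hsv,(3,120,80),(22,255,255)); c=big(org,130,220,190,300); print('bar',rect(v,c,.11))
a=cv2.resize(v['px'][190:320,95:225],(400,400),interpolation=cv2.INTER_CUBIC); b=cv2.resize(s['px'][200:420,100:400],(400,293),interpolation=cv2.INTER_CUBIC)
b=np.vstack([b,np.zeros((107,400,3),np.uint8)]); cv2.imwrite('pics/f.png',np.hstack([a,b]))
E
```

```text
{'time': 47.35, 'position': [0.4903, -0.1133, 0.2515], 'orientation': [-3.1398, 0.0004, 3.111], 'joint_positions': [-0.1571, 0.0207, 0.3009, 1.8183, -0.0046, 1.3028, 1.6851], 'wrist_force': [-0.1577, -0.9643, -0.0453], 'grip_width': 0.4508, 'grip_force': 0.0}
lid@.076 (array([0.5021, 0.3363]), array([0.222 , 0.2535]), 88.42)
[7, 9, 9, 8, 8, 10, 11, 10, 10, 10, 12, 11, 13, 43, 140, 179, 186, 185, 186, 183, 184, 183, 187, 182, 185, 183, 184, 185, 183, 184, 186, 186, 184, 188, 185, 185, 188, 188, 186, 188, 184, 186, 188, 163, 2, -149, -177, -180, -179, -182, -180, -158, -130, -109, -8, 132, 183, 187, 189, 184, 188, 188, 188, 188, 186, 184, 186, 187, 188, 187, 185, 187, 188, 185, 185, 188, 189, 186, 189, 187, 186, 189, 188, 184, 186, 186, 184, 187, 181, 183, 142, 105, 98, 107, 108, 77, 30, 12, 11, 13, 13, 11, 11, 11, 13, 10]
bar (array([0.502, 0.339]), array([0.0232, 0.0951]), 88.56)
```

View pics/f.png

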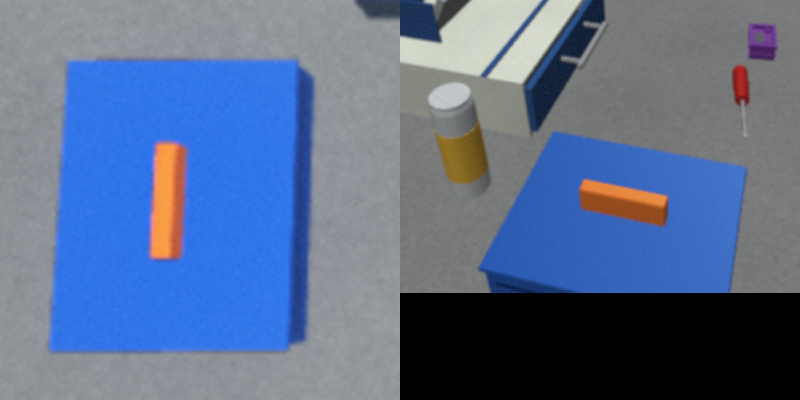

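The lid lies flat and aligned on the tote (plate corners about (68,60)–(290,350) in the crop). Its height is about 62 mm (0.1014 − 0.0395). The drawer front is flush with the cabinet, and the spray can and trimmer look undisturbed. Handing in.

```bash
python3 -c "
from workcell import robot
print(robot.job_done())"
```

```text
the job is handed in; nothing more can be done
None
```

I handed the job in at about 47 s: all five housings are in the tote, the drawer is shut to its stop, and the lid is seated at its 62 mm height; the hand-in returned no verdict.

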